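# Put the pattern weights away on their stands

### The job

The cutting is finished, so put the ring-shaped pattern weights away on the posts of their two stands: the three magenta ones on the stand with the magenta foot, the two yellow ones on the stand with the yellow foot. In each stack the largest weight goes at the bottom and the smallest on top, all lying flat. Do not shift the rotary cutter, the thread reel or the pin dish, nor knock the reel over.

Things in the scene. Friction and masses are not known exactly. Their poses are not given: they have to be found in the camera images.
- magenta_large_mid (a point): centre (half-way up, on the hole's axis) of the largest magenta pattern weight: a loose enamelled steel ring lying flat on the cutting mat (mat top 3 above the work surface), 25 or more clear all round, outer diameter 62, height 20, round hole 22 through its middle, about 370 g; z axis is the ring's axis (mm)
- magenta_medium_mid (a point): centre (half-way up, on the hole's axis) of the middle-sized magenta pattern weight: a loose enamelled steel ring lying flat on the cutting mat (mat top 3 above the work surface), 25 or more clear all round, outer diameter 50, height 20, round hole 22 through its middle, about 230 g; z axis is the ring's axis (mm)
- magenta_small_mid (a point): centre (half-way up, on the hole's axis) of the smallest magenta pattern weight: a loose enamelled steel ring lying flat on the cutting mat (mat top 3 above the work surface), 25 or more clear all round, outer diameter 38, height 20, round hole 22 through its middle, about 110 g; z axis is the ring's axis (mm)
- yellow_large_mid (a point): centre (half-way up, on the hole's axis) of the larger yellow pattern weight: a loose enamelled steel ring lying flat on the cutting mat (mat top 3 above the work surface), 25 or more clear all round, outer diameter 58, height 20, round hole 22 through its middle, about 320 g; z axis is the ring's axis (mm)
- yellow_small_mid (a point): centre (half-way up, on the hole's axis) of the smaller yellow pattern weight: a loose enamelled steel ring lying flat on the cutting mat (mat top 3 above the work surface), 25 or more clear all round, outer diameter 40, height 20, round hole 22 through its middle, about 130 g; z axis is the ring's axis (mm)
- magenta_stand: fixed stand for the magenta weights: round magenta foot, diameter 90, 8 thick, and an upright steel post, diameter 10, its top 60 above the foot's underside. Origin: centre of the foot's underside, on the 3 thick mat; z up the post. A weight lying on the foot has its underside 8 above the origin; each further weight adds 20 (mm)
- yellow_stand: fixed stand for the yellow weights: round yellow foot, diameter 90, 8 thick, and an upright steel post, diameter 10, its top 60 above the foot's underside. Origin: centre of the foot's underside, on the 3 thick mat; z up the post. A weight lying on the foot has its underside 8 above the origin; each further weight adds 20 (mm)
- rotary_cutter: loose rotary cutter, orange handle with a black guard disc at its +y end, 145 long (y) by 40 wide, 18 high, lying flat; leave it alone. Origin: under its middle (mm)
- thread_reel: blue thread reel standing upright, diameter 30, height 38; leave it alone. Origin: centre of its underside (mm)
- pin_dish: small steel pin dish, diameter 44, height 14; leave it alone. Origin: centre of its underside (mm)
Not all that is in view belongs to the job. What is shaped like the part that bears yellow_small_mid but green is not meant.

How it is judged:
By the outcome, as a careful person would: the job done as asked, in the order asked, and still so for the second after the job is handed in, with the robot touching nothing.
It also fails if it takes over 120 s, if anything falls off the work surface, if the arm or the gripper's body presses on something with over 40 N, if the wrist force passes 120 N, or if a joint passes its speed limit or range.

### The arm

A 7-joint arm with a two-finger parallel gripper is mounted at the origin on the work surface. World frame = base frame: x ahead of the robot, y to its left, z up, the work surface at z = 0. Lengths are in m, angles in rad, forces in N, time in s.
With the tool pointing down it reaches from about 0.425 to 0.875 m from the base axis. Payload 8.4 kg.
Tool frame: the origin (TCP) lies on the centre line of the jaws, within the pads' length; the fingertips stand 22 mm ahead of it and the grasp point (between the pads) lies 3 mm ahead of it; x points along the fingers, y is the direction in which the jaws open and shut, and the axes are right-handed (so a half turn about x gives the same grasp; the last joint's range is limited). The gripper opens to 85 mm and grips with 20 to 120 N. Pads are 22 mm wide; open, the fingers measure 114 mm over their backs; the gripper's body (76 mm by 85 mm) begins 54 mm behind the grasp point. The pads swing forward as they close: fully open they stand 13 mm farther back than shut.
Start: joints at [-1.289, 0.333, 0.04, 1.465, -0.013, 1.343, -0.059], TCP at [0.242, 0.603, 0.253] pointing down, gripper open.
Joint ranges: [-2.58, 2.58], [-0.38, 2.09], [-1.3, 1.39], [0.25, 2.4], [-1.5, 4.64], [0.08, 2.09], [-2.65, 2.65]. Speed limits (rad/s): [2.22, 2.22, 2.79, 2.79, 3.14, 3.14, 3.14].

### API

Orientations are given as a unit quaternion [w, x, y, z].
In Python, from station import get_state, camera, calibration, job_done, spot_in, regions_of gives the robot as it stands. The module is installed in compiled form; this text tells all that it offers.
- The arm moves only by the tool arm_command, never from a script. Its argument "plan" is a list of rows, each an object with "slide": the shift along the tool's x, y, z normalised to -1 to 1, where 1 is 150 mm, a list of three; "twist": the turn, a rotation vector about the tool's x, y, z normalised to -1 to 1, where 1 is 90 degrees, a list of three; "claw": the opening, from 0 (shut) to 1 (fully open). A call has exactly 5 rows; each row is the pose to reach, as a shift and turn from the pose commanded when the call began, along the tool's axes at that moment; what a row does not reach only later rows make up. A row lasts 1/8 s, in which the tool goes at most 62.5 mm and 10.7 degrees, less where a joint would pass 70% of its speed; a pose out of reach is approached as far as the arm can. A call with a number of a shift or a turn outside -1 to 1 is refused whole. A call with a gripper value outside its range is refused whole. The fingers move at their own pace and stop on an object; the grip force is fixed at half the most. Time passes only in rows, so rows that repeat a pose let the fingers close, or fill a call up. It gives the time, the measured TCP pose, the force and the opening at its end, in the units of the state.
- get_state(): the state, without advancing time (a new reading comes with each control period).
- camera(name): name is "scene" or "top" or "wrist"; returns the picture (480x640x3 uint8, red, green, blue); there is no depth.
- calibration(name): a dict with "fov_y" (degrees; the focal length in pixels is half the picture's height over the tangent of half this angle, whatever the lens; pixels are square), "cx", "cy" (the principal point, pixels), "R" (3x3) and "t" (3): a world point X has camera coordinates R X + t. Camera axes: x right, y down, z forward; pixel columns grow to the right and rows downward; lengths in m; the calibration is good to about 2 mm. A picture is of the moment at which its call begins: read the wrist's pose just before it. calibration takes no time and is no camera call; for the wrist camera it gives the pose at the moment of the call.
- job_done(): hands the job in, once; it reports no verdict.
Trained networks look in the newest picture that a camera, given by its name, has taken for a name from the list of things; names that differ only in an ending like _2 or _b are one class to them, and where a whole thing is asked for, a point or a joint stands for the part that bears it (a point fixed in the world has none). Each returns a list of dicts, best first, with "score" (0 to 1); they miss things now and then, are a little off and sometimes report something else, mostly with a low value. They report only what shows in the picture. A call takes as long as a camera call. They do not tell look-alikes from the thing itself.
- spot_in(camera, thing): "extent" ([left, top, width, height] as shares, 0 to 1, of the picture: columns of its width, rows of its height, round what is visible of it).
- regions_of(camera, thing): "region" (480x640 bool, what is visible of it) and "extent" ([left, top, width, height] as shares, 0 to 1, of the picture: columns of its width, rows of its height, round what is visible of it).
The state is a dict: "t": time; "joint_positions": joint angles; "joint_vel": joint speeds; "tau": joint torques, N m; "tcp_pos": TCP position; "ee_rot": TCP orientation; "force": force on the tool from outside, world axes, zero at the start; "ft_torque": the same for the moment, N m; "width": opening from 0.0 (shut) to 1.0 (fully open).
Only numpy, scipy, OpenCV 4.12 (cv2) and the standard library are available. Lean on these libraries where they do the work, as an engineer would, in place of code of your own. Each camera call takes 0.05 s, during which the arm holds its last target.

## Working session

There is one attempt and no reset: what is moved stays moved. The work goes in short steps, Python scripts to look and compute and a tool call to move; the robot and the scene stay as the last step left them, time stands still between calls to the robot, and variables do not carry over. Pictures are saved under pics/ and viewed, and the job is handed in when it is done.

Besides the shell and the picture viewer there is one more tool, called after "Call:" as a command line: name --argument value ..., lists and objects as JSON in quotes. arm_command: Moves the arm, as the interface text tells. Scaled input: -1 to 1 covers 150 mm each way for a shift and 90 degrees each way for a turn. Its arguments: {"type":"object","properties":{"plan":{"type":"array","items":{"type":"object","properties":{"slide":{"type":"array","items":{"type":"number"}},"twist":{"type":"array","items":{"type":"number"}},"claw":{"type":"number"}}}}},"required":["plan"]}

```bash
mkdir -p pics
python3 - <<'E'
from station import *
import cv2
s=get_state()
for k,v in s.items(): print(k,v)
for n in("scene","top","wrist"):
    c=calibration(n); print(n,c)
    cv2.imwrite(f"pics/{n}0.png",camera(n)[:,:,::-1])
E
```

```text
t 0.0
joint_positions [-1.28919156  0.33391991  0.03986907  1.46625767 -0.01342021  1.34325568
 -0.05848571]
joint_vel [ 5.52194906e-05  1.06144288e-03  9.82755958e-05  8.60156331e-04
 -7.49719118e-04  3.17937150e-04 -3.93151156e-04]
tau [ 5.12635779e-04 -6.58573651e+01  1.36558749e+00 -4.05549431e+01
  1.68150320e-02  1.28521485e-02 -2.62180174e-05]
tcp_pos [0.24144961 0.60306067 0.25242198]
ee_rot [ 0.69425249  0.13327214  0.69440282 -0.13437537]
force [0.26957909 1.28368981 0.70952452]
ft_torque [ 0.02903913 -0.04309435  0.03806227]
width 1.0034946075691842
scene {'fov_y': 56.69960259543446, 'cx': 316.8420985403818, 'cy': 241.0651040171087, 'R': array([[ 0.47565542,  0.8796078 , -0.00648392],
       [ 0.68886238, -0.37707183, -0.61910052],
       [-0.54701055,  0.290012  , -0.78528498]]), 't': array([-0.11880428, -0.32871878,  1.36571521])}
top {'fov_y': 42.34151585674554, 'cx': 312.7361076109771, 'cy': 231.62282324375442, 'R': array([[-0.00669747, -0.99997623,  0.00163654],
       [-0.99643135,  0.006536  , -0.08415374],
       [ 0.08414104, -0.00219432, -0.99645144]]), 't': array([-0.1016289 ,  0.47290903,  1.75500008])}
wrist {'fov_y': 69.77132435329013, 'cx': 311.5117462626213, 'cy': 237.4575626601701, 'R': array([[ 0.37183105,  0.92829932, -0.00142615],
       [ 0.89268479, -0.35714331,  0.27488636],
       [ 0.25466748, -0.10348439, -0.96147567]]), 't': array([-0.64854666, -0.03586216,  0.37789762])}
```

View pics/top0.png

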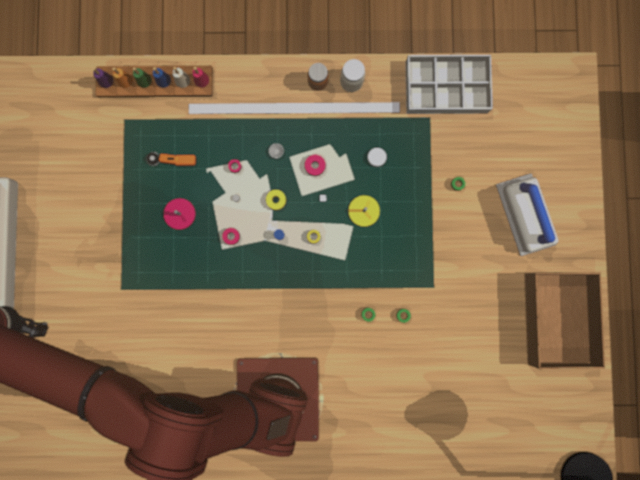

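View pics/scene0.png

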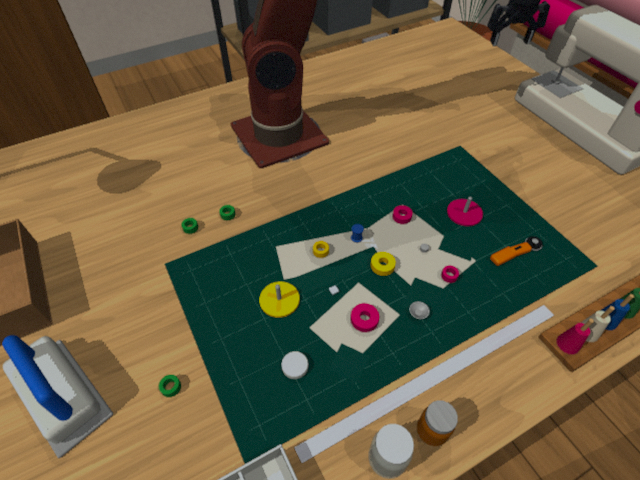

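View pics/wrist0.png

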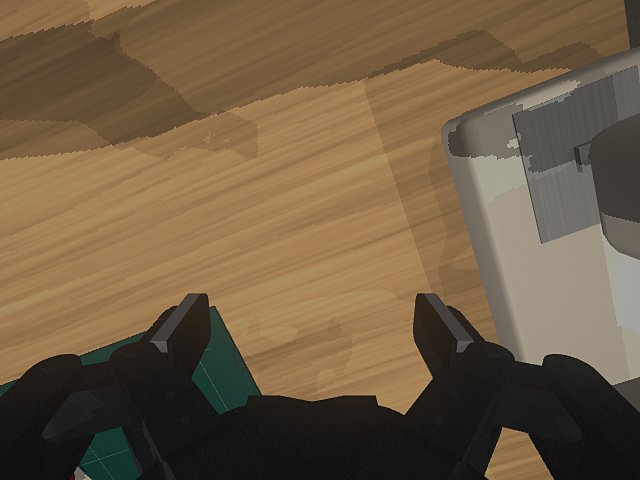

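```bash
cat > h.py <<'E'
import numpy as np, cv2
from scipy.spatial.transform import Rotation as Rn
from scipy.optimize import least_squares
def proj(c,X):
    X=np.atleast_2d(X)@c["R"].T+c["t"]; f=240/np.tan(np.radians(c["fov_y"])/2)
    return np.c_[f*X[:,0]/X[:,2]+c["cx"],f*X[:,1]/X[:,2]+c["cy"]]
def back(c,uv,z):
    f=240/np.tan(np.radians(c["fov_y"])/2)
    d=c["R"].T@np.array([(uv[0]-c["cx"])/f,(uv[1]-c["cy"])/f,1]); o=-c["R"].T@c["t"]
    return o+d*(z-o[2])/d[2]
def masks(im):
    h=cv2.cvtColor(im,cv2.COLOR_RGB2HSV); H,S,V=cv2.split(h)
    return {"m":((H>160)&(H<178)&(S>140)&(V>60)).astype(np.uint8),"y":((H>22)&(H<36)&(S>130)&(V>60)).astype(np.uint8)}
def cyl(x,y,r,z0,z1,n=72):
    a=np.arange(n)*2*np.pi/n
    return np.vstack([np.c_[x+r*np.cos(a),y+r*np.sin(a),np.full(n,z)] for z in(z0,z1)])
def hullc(p):
    h=cv2.convexHull(p.astype(np.float32)); m=cv2.moments(h); return np.array([m["m10"]/m["m00"],m["m01"]/m["m00"]]),m["m00"]
def blobs(c,im,col,amin=30):
    m=masks(im)[col]; n,l,st,ce=cv2.connectedComponentsWithStats(m); out=[]
    for i in range(1,n):
        if st[i,4]<amin: continue
        k=np.zeros_like(m); k[l==i]=1
        ct=np.vstack(cv2.findContours(k,0,2)[0])[:,0,:]
        # pixel footprint corners
        p=np.vstack([ct+np.array(d) for d in((-.5,-.5),(.5,-.5),(-.5,.5),(.5,.5))])
        cc,A=hullc(p); out.append((cc,A,st[i]))
    return out
def fit(c,cc,r,z0,z1):
    g=back(c,cc,(z0+z1)/2)
    s=least_squares(lambda q:hullc(proj(c,cyl(q[0],q[1],r,z0,z1)))[0]-cc,g[:2],diff_step=1e-3)
    return s.x,hullc(proj(c,cyl(*s.x,r,z0,z1)))[1]
E
python3 - <<'E'
from station import *
from h import *
S=get_state(); w,x,y,z=S["ee_rot"]; print(Rn.from_quat([x,y,z,w]).as_matrix().round(3))
for n in("top","scene"):
    im=cv2.imread(f"pics/{n}0.png")[:,:,::-1].copy(); c=calibration(n)
    for col in"my":
        for cc,A,st in blobs(c,im,col):
            o=[]
            best=None
            for r,nm in ((.031,"62"),(.029,"58"),(.025,"50"),(.02,"40"),(.019,"38"),(.045,"foot")):
                q,Am=fit(c,cc,r,.003,.011 if nm=="foot" else .023)
                o.append((abs(np.log(A/Am)),nm,q.round(4),round(A/Am,2)))
            o.sort(key=lambda t:t[0]); print(n,col,cc.round(1),A,st[2:4],o[0][1:],o[1][1:],np.hypot(*o[0][2]).round(3))
E
```

```text
[[-0.     0.372  0.928]
 [-0.001  0.928 -0.372]
 [-1.    -0.001  0.   ]]
top m [200.1  76.7] 193.0 [15 18] ('40', array([0.9313, 0.2228]), 1.09) ('38', array([0.9314, 0.2228]), 1.19) 0.958
top m [314.5 164.7] 330.5 [20 20] ('58', array([ 0.6674, -0.1112]), 0.98) ('62', array([ 0.6674, -0.1112]), 0.87) 0.677
top m [234.3 165.4] 125.0 [12 12] ('38', array([0.6669, 0.1214]), 0.81) ('40', array([0.6669, 0.1214]), 0.74) 0.678
top m [178.9 213.6] 806.0 [31 32] ('foot', array([0.5283, 0.2816]), 1.04) ('62', array([0.5275, 0.2803]), 2.03) 0.599
top m [230.5 236. ] 206.5 [16 15] ('50', array([0.4617, 0.1315]), 0.81) ('40', array([0.4617, 0.1315]), 1.24) 0.48
top y [275.7 199.4] 326.5 [20 20] ('58', array([0.5668, 0.0014]), 0.98) ('62', array([0.5668, 0.0014]), 0.86) 0.567
top y [363.6 210.4] 823.5 [32 32] ('foot', array([ 0.5338, -0.2524]), 1.07) ('62', array([ 0.533 , -0.2518]), 2.16) 0.59
top y [313.1 236.2] 139.5 [13 13] ('38', array([ 0.4596, -0.1058]), 0.97) ('40', array([ 0.4596, -0.1058]), 0.88) 0.472
scene m [555.7  14.5] 1098.0 [44 37] ('foot', array([-0.1395,  1.3212]), 4.79) ('62',
[... 647 characters left out ...]
.8] 244.0 [17 17] ('38', array([0.6664, 0.1239]), 0.91) ('40', array([0.6664, 0.1239]), 0.84) 0.678
scene m [364.5 317.1] 674.0 [28 29] ('62', array([ 0.667 , -0.1088]), 0.95) ('58', array([ 0.667 , -0.1088]), 1.07) 0.676
scene m [573.3 338.3] 715.0 [34 31] ('58', array([0.9165, 0.2457]), 0.94) ('62', array([0.9164, 0.2457]), 0.84) 0.949
scene y [320.5 248.6] 231.5 [16 16] ('38', array([ 0.4588, -0.103 ]), 0.99) ('40', array([ 0.4588, -0.103 ]), 0.91) 0.47
scene y [382.5 263.3] 521.5 [26 24] ('58', array([0.5668, 0.0041]), 1.01) ('62', array([0.5667, 0.0042]), 0.9) 0.567
scene y [279. 299.] 1226.5 [41 37] ('foot', array([ 0.5337, -0.2498]), 1.05) ('62', array([ 0.5379, -0.2513]), 1.86) 0.589
```

```bash
cat > go.py <<'E'
import sys
from station import get_state
from h import *
def go(t,note=""):
    S=get_state(); w,x,y,z=S["ee_rot"]; R=Rn.from_quat([x,y,z,w]).as_matrix()
    T=np.array([[0,1,0],[0,0,-1],[-1,0,0.]])
    d=R.T@(np.array(t)-S["tcp_pos"]); r=Rn.from_matrix(R.T@T).as_rotvec()
    print(note,"t",round(S["t"],2),"tcp",S["tcp_pos"].round(4),"w",round(S["width"],3),"slide",(d/.15).round(3),"twist",np.degrees(r).round(2),(r/(np.pi/2)).round(3),"F",S["force"].round(1))
if __name__=="__main__": go([float(a) for a in sys.argv[1:4]])
E
python3 go.py .567 .003 .2
```

```text
t 0.15 tcp [0.2415 0.6031 0.2526] w 0.995 slide [ 0.355 -2.907  3.502] twist [6.818e+01 5.000e-02 6.000e-02] [0.758 0.001 0.001] F [ 0.2 -0.8 -0.7]
```

Call:
arm_command --plan '[{"slide":[0,-0.15,0.18],"twist":[0.1,0,0],"claw":1},{"slide":[0,-0.37,0.45],"twist":[0.2,0,0],"claw":1},{"slide":[0,-0.6,0.72],"twist":[0.3,0,0],"claw":1},{"slide":[0,-0.8,0.97],"twist":[0.4,0,0],"claw":1},{"slide":[0,-0.8,0.97],"twist":[0.4,0,0],"claw":1}]'

```text
t: 0.78
tcp_pos: [0.3349, 0.4344, 0.2536]
ee_rot: [0.618, 0.344, 0.617, -0.344]
force: [-0.5, 0.2, -0.2]
width: 0.997
```

```bash
python3 go.py .567 .003 .2
```

```text
t 0.78 tcp [0.3349 0.4344 0.2536] w 0.997 slide [ 0.36  -0.196  3.26 ] twist [31.72  0.04 -0.04] [ 0.352  0.    -0.   ] F [-0.5  0.2 -0.2]
```

Call:
arm_command --plan '[{"slide":[0,0,0.25],"twist":[0.1,0,0],"claw":1},{"slide":[0,0,0.6],"twist":[0.2,0,0],"claw":1},{"slide":[0,0,0.95],"twist":[0.3,0,0],"claw":1},{"slide":[0,0,1],"twist":[0.357,0,0],"claw":1},{"slide":[0,0,1],"twist":[0.357,0,0],"claw":1}]'

```text
t: 1.4
tcp_pos: [0.412, 0.3111, 0.2533]
ee_rot: [0.5, 0.5, 0.5, -0.5]
force: [-0.5, 1.2, 0.3]
width: 0.999
```

```bash
python3 go.py .567 .003 .2
```

```text
t 1.4 tcp [0.412  0.3111 0.2533] w 0.999 slide [0.355 1.03  2.055] twist [ 0.09 -0.01  0.01] [ 0.001 -0.     0.   ] F [-0.5  1.2  0.3]
```

Call:
arm_command --plan '[{"slide":[0,0.3,0.3],"twist":[0,0,0],"claw":1},{"slide":[0.1,0.6,0.6],"twist":[0,0,0],"claw":1},{"slide":[0.2,0.8,0.9],"twist":[0,0,0],"claw":1},{"slide":[0.3,1,1],"twist":[0,0,0],"claw":1},{"slide":[0.35,1,1],"twist":[0,0,0],"claw":1}]'

```text
t: 2.02
tcp_pos: [0.563, 0.1606, 0.1994]
ee_rot: [0.501, 0.499, 0.5, -0.5]
force: [-0.8, 0.3, 0.0]
width: 1.001
```

Call:
arm_command --plan '[{"slide":[0,0,0.3],"twist":[0,0,0],"claw":1},{"slide":[0,0.02,0.6],"twist":[0,0,0],"claw":1},{"slide":[0,0.03,0.9],"twist":[0,0,0],"claw":1},{"slide":[0,0.03,1],"twist":[0,0,0],"claw":1},{"slide":[0,0.03,1],"twist":[0,0,0],"claw":1}]'

```text
t: 2.65
tcp_pos: [0.5665, 0.0122, 0.2008]
ee_rot: [0.5, 0.499, 0.501, -0.499]
force: [0.7, 1.5, -1.0]
width: 0.999
```

```bash
cat > look.py <<'E'
import sys
from station import *
from h import *
c=calibration("wrist"); im=camera("wrist"); cv2.imwrite("pics/"+sys.argv[1]+".png",im[:,:,::-1])
print("cam",(-c["R"].T@c["t"]).round(3))
for col in"my":
    for cc,A,st in blobs(c,im,col,150):
        o=[]
        for r,nm,z0,z1 in ((.031,"62",.003,.023),(.029,"58",.003,.023),(.025,"50",.003,.023),(.02,"40",.003,.023),(.019,"38",.003,.023),(.045,"foot",.003,.011)):
            q,Am=fit(c,cc,r,z0,z1); o.append((abs(np.log(A/Am)),nm,q.round(4).tolist(),round(A/Am,2)))
        o.sort(key=lambda t:t[0]); print(col,cc.round(1),A,st[:4],o[0][1:],o[1][1:])
E
python3 go.py .567 .003 .2;python3 look.py w1
```

```text
t 2.65 tcp [0.5665 0.0122 0.2008] w 0.999 slide [0.005 0.003 0.062] twist [ 0.15 -0.04  0.01] [ 0.002 -0.     0.   ] F [ 0.7  1.5 -1. ]
cam [0.567 0.081 0.321]
m [182.7  73.4] 3685.5 [149  39  68  69] ('50', [0.462, 0.1314], 0.96) ('58', [0.4622, 0.1311], 0.73)
m [433.1  87.8] 2008.5 [408  62  50  51] ('38', [0.6659, 0.1214], 0.9) ('40', [0.6659, 0.1214], 0.82)
m [403.6 341.9] 1812.0 [382 309  44  59] ('40', [0.6601, -0.1164], 1.17) ('50', [0.6601, -0.1165], 0.8)
y [311.2 228.8] 3122.0 [280 199  64  61] ('58', [0.5663, 0.0021], 0.93) ('62', [0.5663, 0.002], 0.82)
y [212.8 338.5] 392.0 [204 322  18  32] ('38', [0.4671, -0.1132], 0.27) ('40', [0.4671, -0.1132], 0.25)
```

View pics/w1.png

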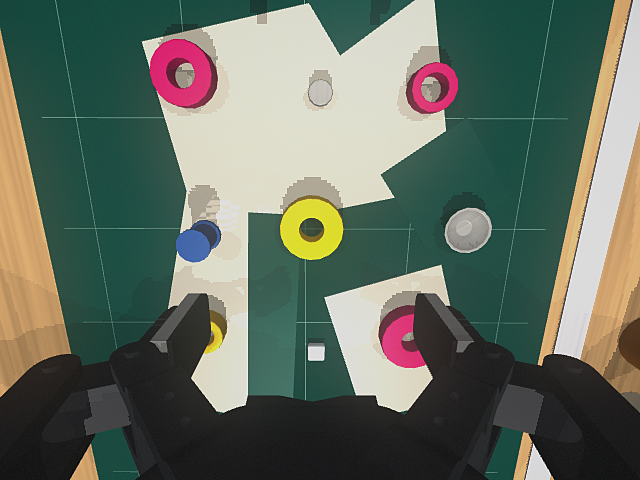

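Call:
arm_command --plan '[{"slide":[0.25,0,0.05],"twist":[0,0,0],"claw":1},{"slide":[0.55,0,0.065],"twist":[0,0,0],"claw":1},{"slide":[0.85,0,0.065],"twist":[0,0,0],"claw":1},{"slide":[0.95,0,0.065],"twist":[0,0,0],"claw":1},{"slide":[0.95,0,0.065],"twist":[0,0,0],"claw":1}]'

```text
t: 3.32
tcp_pos: [0.5666, 0.0027, 0.0581]
ee_rot: [0.5, 0.499, 0.501, -0.5]
force: [0.6, 0.2, 0.3]
width: 0.999
```

```bash
python3 go.py .5665 .002 .026
```

```text
t 3.33 tcp [0.5666 0.0027 0.0581] w 0.999 slide [ 0.214 -0.     0.005] twist [0.16 0.   0.08] [0.002 0.    0.001] F [0.6 0.2 0.3]
```

Descend and close.

Call:
arm_command --plan '[{"slide":[0.1,0,0.005],"twist":[0,0,0],"claw":1},{"slide":[0.213,0,0.005],"twist":[0,0,0],"claw":1},{"slide":[0.213,0,0.005],"twist":[0,0,0],"claw":0.8},{"slide":[0.213,0,0.005],"twist":[0,0,0],"claw":0.4},{"slide":[0.213,0,0.005],"twist":[0,0,0],"claw":0}]'

```text
t: 3.95
tcp_pos: [0.5665, 0.0004, 0.027]
ee_rot: [0.5, 0.5, 0.5, -0.5]
force: [-4.0, 0.1, 6.1]
width: 0.658
```

Call:
arm_command --plan '[{"slide":[0,0,0],"twist":[0,0,0],"claw":0},{"slide":[0,0,0],"twist":[0,0,0],"claw":0},{"slide":[-0.05,0,0],"twist":[0,0,0],"claw":0},{"slide":[-0.2,0,0],"twist":[0,0,0],"claw":0},{"slide":[-0.3,0,0],"twist":[0,0,0],"claw":0}]'

```text
t: 4.58
tcp_pos: [0.5673, 0.0006, 0.0727]
ee_rot: [0.501, 0.5, 0.5, -0.499]
force: [0.4, 0.8, -2.7]
width: 0.658
```

```bash
python3 go.py .534 -.251 .12; python3 look.py w2
```

```text
t 4.58 tcp [0.5673 0.0006 0.0727] w 0.658 slide [-0.316 -0.223  1.677] twist [ 0.04 -0.01 -0.08] [ 0.    -0.    -0.001] F [ 0.4  0.8 -2.7]
cam [0.567 0.07  0.192]
m [83.7 25.1] 6126.5 [ 12   0 131  61] ('38', [0.4643, 0.1184], 0.7) ('40', [0.4643, 0.1183], 0.65)
m [523.4  30.5] 5995.0 [474   0 106  70] ('38', [0.6637, 0.1163], 0.71) ('40', [0.6636, 0.1162], 0.65)
m [468.6 441.2] 2422.5 [442 405  63  71] ('38', [0.6694, -0.1193], 0.63) ('40', [0.6694, -0.1193], 0.58)
y [311.3 307. ] 14312.0 [242 244 140 128] ('foot', [0.5674, -0.0282], 0.83) ('62', [0.5674, -0.0227], 1.41)
y [150.6 440.2] 1115.0 [126 417  42  42] ('38', [0.4634, -0.1184], 0.29) ('40', [0.4634, -0.1184], 0.27)
```

View pics/w2.png

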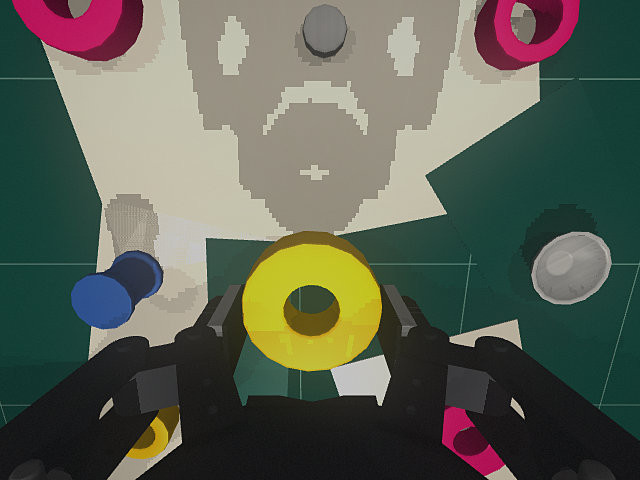

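```bash
cat > held.py <<'E'
import sys
from station import *
from h import *
# held ring: args picture col radius offset(tcp z - ring mid z)
c=calibration("wrist"); im=camera("wrist"); cv2.imwrite("pics/"+sys.argv[1]+".png",im[:,:,::-1])
S=get_state(); p=S["tcp_pos"]; r=float(sys.argv[3]); off=float(sys.argv[4])
b=[b for b in blobs(c,im,sys.argv[2],150) if abs(b[0][0]-311)<60]
for cc,A,st in b:
    q,Am=fit(c,cc,r,p[2]-off-.01,p[2]-off+.01); print(cc.round(1),round(A/Am,2),"ring-tcp mm",((q-p[:2])*1000).round(1), "w",S["width"])
E
python3 held.py h1 y .029 .014
```

```text
[311.9 306.2] 0.9 ring-tcp mm [0.6 0.4] w 0.6587555410883835
```

Call:
arm_command --plan '[{"slide":[-0.1,-0.05,0.2],"twist":[0,0,0],"claw":0},{"slide":[-0.3,-0.1,0.45],"twist":[0,0,0],"claw":0},{"slide":[-0.32,-0.15,0.7],"twist":[0,0,0],"claw":0},{"slide":[-0.32,-0.22,0.9],"twist":[0,0,0],"claw":0},{"slide":[-0.32,-0.22,1],"twist":[0,0,0],"claw":0}]'

```text
t: 5.3
tcp_pos: [0.5329, -0.1512, 0.1191]
ee_rot: [-0.5, -0.5, -0.5, 0.5]
force: [1.4, 0.9, -3.1]
width: 0.659
```

```bash
python3 go.py .534 -.251 .12; python3 look.py w3
```

```text
t 5.3 tcp [ 0.5329 -0.1512  0.1191] w 0.659 slide [-0.006  0.008  0.666] twist [-0.08  0.    0.03] [-0.001  0.     0.   ] F [ 1.4  0.9 -3.1]
cam [ 0.533 -0.082  0.239]
m [521.8 184.2] 7920.0 [466 136 108  97] ('58', [0.6685, -0.1115], 1.0) ('62', [0.6684, -0.1116], 0.88)
y [194. 177.] 3135.5 [163 146  63  63] ('38', [0.4578, -0.1059], 0.93) ('40', [0.4579, -0.1059], 0.85)
y [312.1 317.8] 19355.5 [243 231 139 170] ('foot', [0.5333, -0.2126], 1.8) ('62', [0.5333, -0.2073], 3.09)
```

View pics/w3.png

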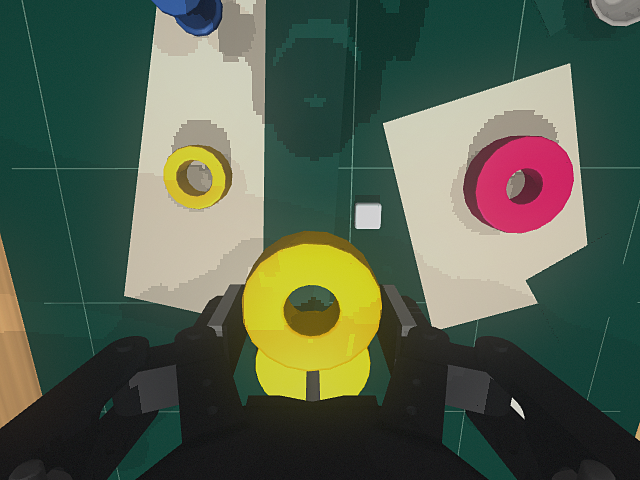

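Call:
arm_command --plan '[{"slide":[0,0,0.2],"twist":[0,0,0],"claw":0},{"slide":[0,0.002,0.4],"twist":[0,0,0],"claw":0},{"slide":[0,0.004,0.6],"twist":[0,0,0],"claw":0},{"slide":[0,0.004,0.672],"twist":[0,0,0],"claw":0},{"slide":[0,0.004,0.672],"twist":[0,0,0],"claw":0}]'

```text
t: 5.98
tcp_pos: [0.5348, -0.2497, 0.1189]
ee_rot: [0.5, 0.5, 0.5, -0.5]
force: [0.3, -0.9, -3.1]
width: 0.66
```

```bash
python3 go.py .5335 -.252 .12; python3 look.py w4; python3 go.py .5335 -.252 .12
python3 - <<'E'
from station import *
import cv2
for n in("top","scene"): cv2.imwrite(f"pics/{n}4.png",camera(n)[:,:,::-1])
im=cv2.imread("pics/scene4.png")[200:360,190:390]; cv2.imwrite("pics/s4c.png",cv2.resize(im,None,fx=4,fy=3.5))
E
```

```text
t 5.97 tcp [ 0.5348 -0.2497  0.1189] w 0.66 slide [-0.007 -0.009  0.016] twist [ 0.05 -0.02  0.04] [ 0.001 -0.     0.   ] F [ 0.3 -0.9 -3.1]
cam [ 0.535 -0.181  0.239]
m [538.3  31.5] 7562.5 [480   0 128  74] ('50', [0.665, -0.1222], 0.87) ('40', [0.6653, -0.1218], 1.28)
y [173.2  15.5] 1814.5 [140   0  63  36] ('38', [0.4562, -0.1138], 0.35) ('40', [0.4563, -0.1139], 0.32)
y [310.7 276.8] 22380.5 [241 179 141 192] ('foot', [0.5343, -0.278], 1.89) ('62', [0.5343, -0.2736], 3.36)
 t 6.03 tcp [ 0.5349 -0.2488  0.1189] w 0.657 slide [-0.007 -0.009  0.021] twist [ 0.11 -0.04  0.04] [ 0.001 -0.     0.   ] F [ 0.8  0.5 -2.5]
```

View pics/w4.png

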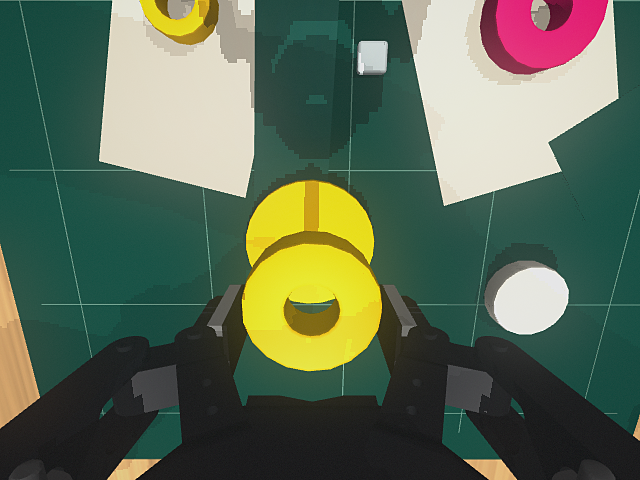

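View pics/s4c.png

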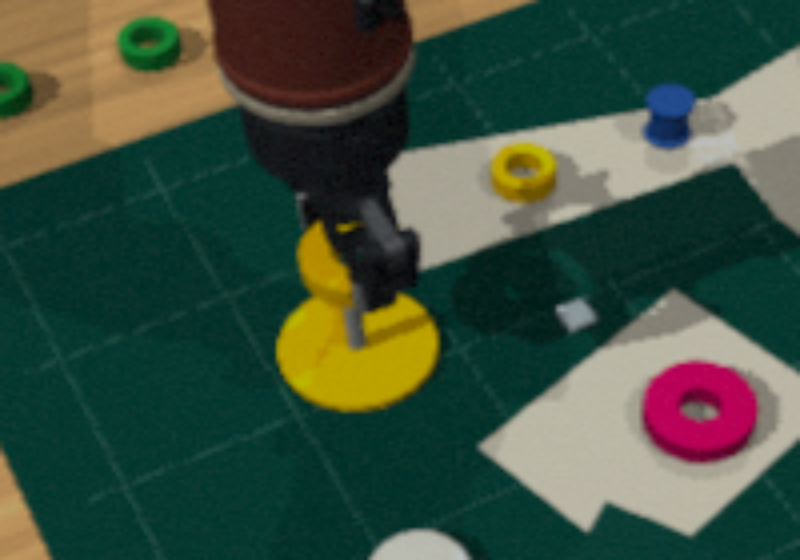

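```bash
python3 - <<'E'
from station import *
from h import *
c=calibration("wrist")
print(back(c,(310,180.),.003),back(c,(310,180.),.011),back(c,(246,235),.011),back(c,(374.5,235),.011))
E
python3 go.py .534 -.252 .06
```

```text
[ 0.5339742  -0.20617579  0.003     ] [ 0.53401545 -0.20527096  0.011     ] [ 0.49007662 -0.24292187  0.011     ] [ 0.57838819 -0.24266016  0.011     ]
 t 6.12 tcp [ 0.535  -0.2484  0.1191] w 0.657 slide [ 0.394 -0.007  0.024] twist [ 0.16 -0.05  0.02] [ 0.002 -0.001  0.   ] F [ 0.   0.4 -2.9]
```

Call:
arm_command --plan '[{"slide":[0,-0.004,0.014],"twist":[0,0,0],"claw":0},{"slide":[0.12,-0.004,0.014],"twist":[0,0,0],"claw":0},{"slide":[0.25,-0.004,0.014],"twist":[0,0,0],"claw":0},{"slide":[0.38,-0.004,0.014],"twist":[0,0,0],"claw":0},{"slide":[0.48,-0.004,0.014],"twist":[0,0,0],"claw":0}]'

```text
t: 6.75
tcp_pos: [0.5332, -0.2521, 0.0453]
ee_rot: [0.5, 0.499, 0.501, -0.5]
force: [-0.6, 0.4, -2.3]
width: 0.654
```

```bash
python3 go.py .534 -.251 .036; python3 held.py w5 y .029 .014;python3 go.py .534 -.251 .036
```

```text
t 6.75 tcp [ 0.5332 -0.2521  0.0453] w 0.654 slide [ 0.062  0.005 -0.007] twist [ 0.04 -0.02  0.11] [ 0.    -0.     0.001] F [-0.6  0.4 -2.3]
[312.6 280.1] 1.5 ring-tcp mm [ 1.4 12. ] w 0.6553418182660352
 t 6.8 tcp [ 0.5324 -0.2517  0.0438] w 0.655 slide [ 0.052  0.011 -0.004] twist [ 0.05 -0.05  0.21] [ 0.001 -0.001  0.002] F [-1.5  1.1 -4.3]
```

View pics/w5.png

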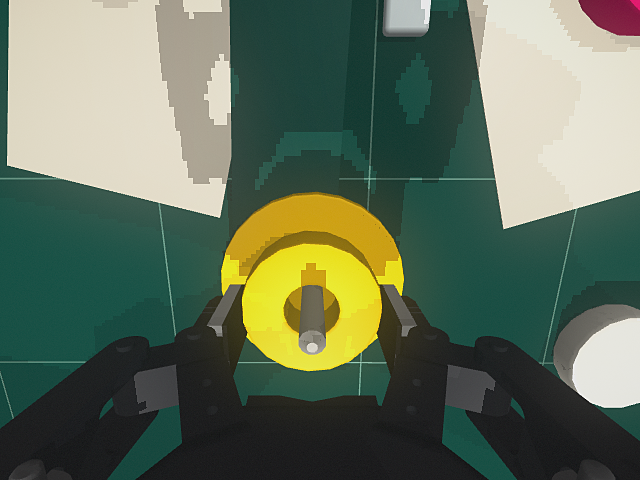

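Call:
arm_command --plan '[{"slide":[0.03,0,0],"twist":[0,0,0],"claw":0},{"slide":[0.055,0,0],"twist":[0,0,0],"claw":0},{"slide":[0.055,0,0],"twist":[0,0,0],"claw":0.4},{"slide":[0.055,0,0],"twist":[0,0,0],"claw":1},{"slide":[0.055,0,0],"twist":[0,0,0],"claw":1}]'

```text
t: 7.42
tcp_pos: [0.5344, -0.2525, 0.0397]
ee_rot: [0.501, 0.5, 0.5, -0.5]
force: [-0.1, 0.8, -0.2]
width: 0.999
```

Call:
arm_command --plan '[{"slide":[0,0,0],"twist":[0,0,0],"claw":1},{"slide":[-0.15,0,0],"twist":[0,0,0],"claw":1},{"slide":[-0.4,0,0],"twist":[0,0,0],"claw":1},{"slide":[-0.65,0,0],"twist":[0,0,0],"claw":1},{"slide":[-0.75,0,0],"twist":[0,0,0],"claw":1}]'

```text
t: 8.05
tcp_pos: [0.5348, -0.2529, 0.1539]
ee_rot: [0.501, 0.5, 0.499, -0.499]
force: [-0.9, -0.4, -0.2]
width: 1.003
```

```bash
python3 go.py .458 -.1055 .11; python3 look.py w6; python3 go.py .458 -.1055 .11
```

```text
t 8.05 tcp [ 0.5348 -0.2529  0.1539] w 1.003 slide [ 0.29  -0.512 -0.983] twist [ 0.04  0.04 -0.18] [ 0.     0.    -0.002] F [-0.9 -0.4 -0.2]
cam [ 0.535 -0.184  0.274]
m [507.   34.3] 6888.0 [457   0 106  78] ('50', [0.6656, -0.1176], 1.1) ('58', [0.6654, -0.1179], 0.84)
y [188.2  24. ] 1642.5 [164   0  57  46] ('38', [0.4538, -0.1115], 0.44) ('40', [0.4539, -0.1116], 0.4)
y [216.3  12.5] 384.0 [209   0  16  28] ('38', [0.473, -0.1049], 0.1) ('40', [0.473, -0.1049], 0.09)
y [309.2 225.4] 9827.5 [253 172 113 108] ('foot', [0.5336, -0.2516], 0.98) ('62', [0.5336, -0.2483], 1.83)
 t 8.1 tcp [ 0.5351 -0.2529  0.1547] w 1.0 slide [ 0.295 -0.515 -0.983] twist [ 0.04  0.04 -0.22] [ 0.     0.    -0.002] F [ 1.  -0.5  0.4]
```

View pics/w6.png

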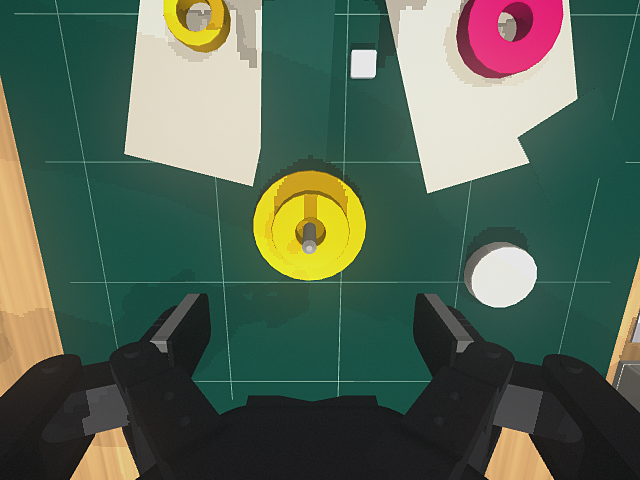

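Call:
arm_command --plan '[{"slide":[0,-0.15,-0.25],"twist":[0,0,0],"claw":1},{"slide":[0.1,-0.3,-0.55],"twist":[0,0,0],"claw":1},{"slide":[0.2,-0.45,-0.85],"twist":[0,0,0],"claw":0.85},{"slide":[0.29,-0.515,-0.98],"twist":[0,0,0],"claw":0.85},{"slide":[0.29,-0.515,-0.983],"twist":[0,0,0],"claw":0.85}]'

```text
t: 8.72
tcp_pos: [0.455, -0.1032, 0.1066]
ee_rot: [0.5, 0.499, 0.502, -0.5]
force: [0.5, -0.5, 0.9]
width: 0.853
```

```bash
python3 go.py .458 -.1055 .027; python3 look.py w7; python3 go.py .458 -.1055 .027
```

```text
t 8.72 tcp [ 0.455  -0.1032  0.1066] w 0.853 slide [0.53  0.022 0.016] twist [ 0.22 -0.05  0.17] [ 0.002 -0.001  0.002] F [ 0.5 -0.5  0.9]
cam [ 0.455 -0.034  0.226]
m [613.1 261.9] 4757.5 [577 214  63  96] ('40', [0.6511, -0.1109], 1.05) ('38', [0.6512, -0.1109], 1.14)
y [318.9 256. ] 2905.0 [288 227  63  59] ('38', [0.4596, -0.107], 0.93) ('40', [0.4596, -0.107], 0.85)
 t 8.78 tcp [ 0.456  -0.1045  0.1075] w 0.852 slide [0.536 0.014 0.006] twist [ 0.13 -0.    0.08] [ 0.001 -0.     0.001] F [ 0.4 -0.2  0.5]
```

View pics/w7.png

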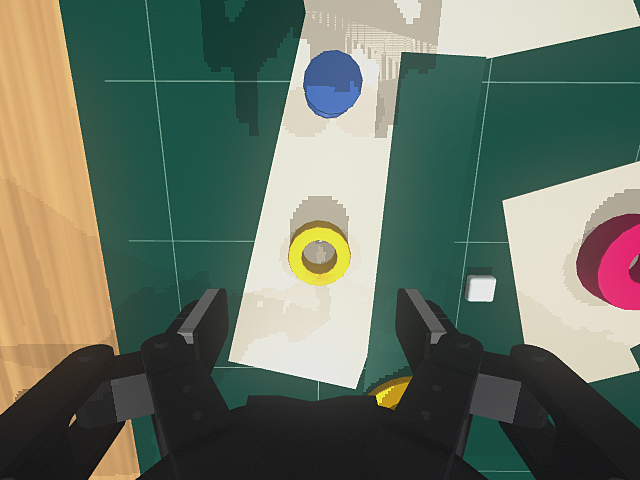

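Call:
arm_command --plan '[{"slide":[0.15,0.02,0.01],"twist":[0,0,0],"claw":0.85},{"slide":[0.35,0.02,0.01],"twist":[0,0,0],"claw":0.85},{"slide":[0.5,0.02,0.01],"twist":[0,0,0],"claw":0.85},{"slide":[0.53,0.02,0.01],"twist":[0,0,0],"claw":0.85},{"slide":[0.53,0.02,0.01],"twist":[0,0,0],"claw":0.6}]'

```text
t: 9.4
tcp_pos: [0.46, -0.1073, 0.029]
ee_rot: [-0.5, -0.5, -0.5, 0.5]
force: [0.4, -0.8, 0.5]
width: 0.654
```

Call:
arm_command --plan '[{"slide":[0,0,0],"twist":[0,0,0],"claw":0.3},{"slide":[0,0,0],"twist":[0,0,0],"claw":0},{"slide":[0,0,0],"twist":[0,0,0],"claw":0},{"slide":[0,0,0],"twist":[0,0,0],"claw":0},{"slide":[0,0,0],"twist":[0,0,0],"claw":0}]'

```text
t: 10.02
tcp_pos: [0.4604, -0.1069, 0.03]
ee_rot: [0.501, 0.5, 0.5, -0.499]
force: [-2.1, -0.8, 7.4]
width: 0.441
```

```bash
python3 go.py .534 -.1055 .14;python3 held.py w8 y .02 .0145;python3 go.py .534 -.1055 .14
```

```text
t 10.03 tcp [ 0.4604 -0.1069  0.03  ] w 0.441 slide [-0.732  0.492 -0.009] twist [ 0.05 -0.   -0.11] [ 0.001 -0.    -0.001] F [-2.1 -0.8  7.4]
[311.3 307.7] 0.76 ring-tcp mm [0.2 0.3] w 0.44357232048943357
 t 10.07 tcp [ 0.4604 -0.1069  0.03  ] w 0.444 slide [-0.733  0.492 -0.009] twist [ 0.04 -0.01 -0.11] [ 0.    -0.    -0.001] F [-2.1 -2.3  7.7]
```

View pics/w8.png

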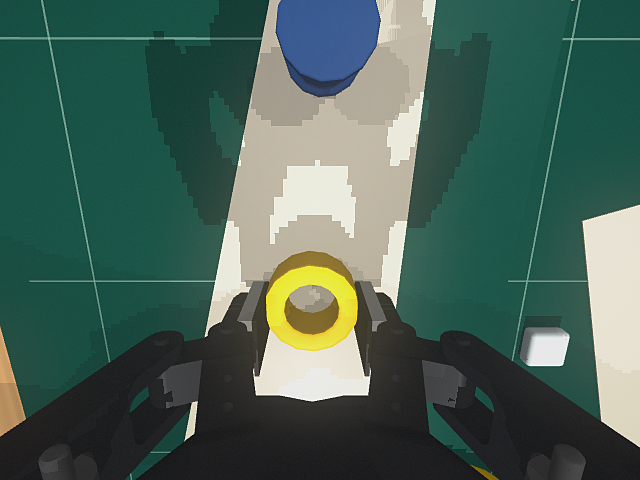

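Call:
arm_command --plan '[{"slide":[-0.15,0,0],"twist":[0,0,0],"claw":0},{"slide":[-0.4,0.05,0.05],"twist":[0,0,0],"claw":0},{"slide":[-0.65,0.2,0.25],"twist":[0,0,0],"claw":0},{"slide":[-0.73,0.35,0.5],"twist":[0,0,0],"claw":0},{"slide":[-0.73,0.492,0.7],"twist":[0,0,0],"claw":0}]'

```text
t: 10.7
tcp_pos: [0.5353, -0.213, 0.1407]
ee_rot: [0.501, 0.501, 0.499, -0.499]
force: [0.7, 0.9, -1.1]
width: 0.44
```

```bash
python3 go.py .534 -.2515 .13;python3 held.py w9 y .02 .017;python3 go.py .534 -.2515 .13
```

```text
t 10.7 tcp [ 0.5353 -0.213   0.1407] w 0.44 slide [ 0.071 -0.009  0.257] twist [ 0.07  0.02 -0.24] [ 0.001  0.    -0.003] F [ 0.7  0.9 -1.1]
[309.6 286.9] 1.36 ring-tcp mm [-1.9 12.2] w 0.44017698841577846
 t 10.75 tcp [ 0.5366 -0.2166  0.1402] w 0.44 slide [ 0.069 -0.017  0.233] twist [-0.04  0.19 -0.28] [-0.     0.002 -0.003] F [-0.3 -1.7  0.1]
```

Call:
arm_command --plan '[{"slide":[0,-0.01,0.1],"twist":[0,0,0],"claw":0},{"slide":[0.02,-0.01,0.22],"twist":[0,0,0],"claw":0},{"slide":[0.07,-0.01,0.245],"twist":[0,0,0],"claw":0},{"slide":[0.07,-0.01,0.245],"twist":[0,0,0],"claw":0},{"slide":[0.07,-0.01,0.245],"twist":[0,0,0],"claw":0}]'

```text
t: 11.38
tcp_pos: [0.532, -0.2472, 0.1276]
ee_rot: [0.5, 0.5, 0.501, -0.499]
force: [0.3, -0.3, -1.3]
width: 0.443
```

```bash
python3 go.py .534 -.2515 .06;python3 held.py w10 y .02 .017;python3 go.py .534 -.2515 .06
```

```text
t 11.38 tcp [ 0.532  -0.2472  0.1276] w 0.443 slide [0.451 0.013 0.029] twist [ 0.1  -0.04  0.01] [ 0.001 -0.     0.   ] F [ 0.3 -0.3 -1.3]
[313.  263.4] 1.96 ring-tcp mm [ 0.7 19.7] w 0.4413637234574776
 t 11.43 tcp [ 0.5321 -0.2473  0.1277] w 0.441 slide [0.452 0.012 0.028] twist [ 0.11 -0.02 -0.01] [ 0.001 -0.    -0.   ] F [-0.4  0.4 -1.1]
```

View pics/w10.png

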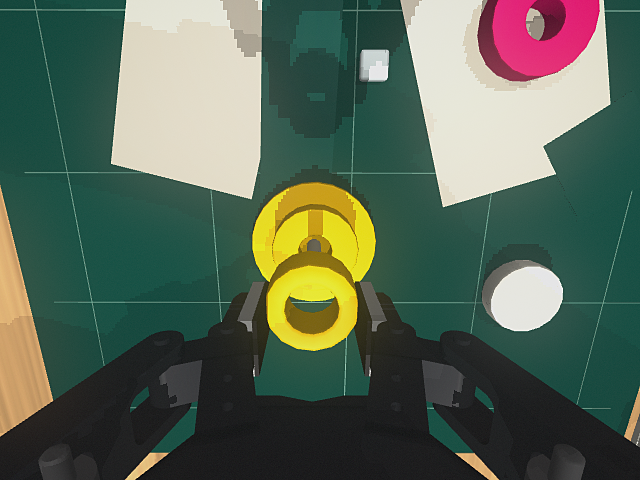

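Call:
arm_command --plan '[{"slide":[0,0.012,0.028],"twist":[0,0,0],"claw":0},{"slide":[0.1,0.012,0.028],"twist":[0,0,0],"claw":0},{"slide":[0.2,0.012,0.028],"twist":[0,0,0],"claw":0},{"slide":[0.33,0.012,0.028],"twist":[0,0,0],"claw":0},{"slide":[0.38,0.012,0.028],"twist":[0,0,0],"claw":0}]'

```text
t: 12.05
tcp_pos: [0.5327, -0.2519, 0.0685]
ee_rot: [0.499, 0.499, 0.501, -0.5]
force: [-0.8, -0.2, -1.1]
width: 0.434
```

```bash
python3 go.py .534 -.2515 .06;python3 held.py w11 y .02 .017;python3 go.py .534 -.2515 .06
```

```text
t 12.05 tcp [ 0.5327 -0.2519  0.0685] w 0.434 slide [ 0.056  0.009 -0.003] twist [ 0.04 -0.03  0.16] [ 0.    -0.     0.002] F [-0.8 -0.2 -1.1]
[313.3 265.5] 2.4 ring-tcp mm [ 0.9 18.5] w 0.4411339075269788
 t 12.1 tcp [ 0.5327 -0.2519  0.0683] w 0.441 slide [ 0.055  0.009 -0.002] twist [ 0.05 -0.03  0.17] [ 0.001 -0.     0.002] F [-1.   0.1 -2.2]
```

View pics/w11.png

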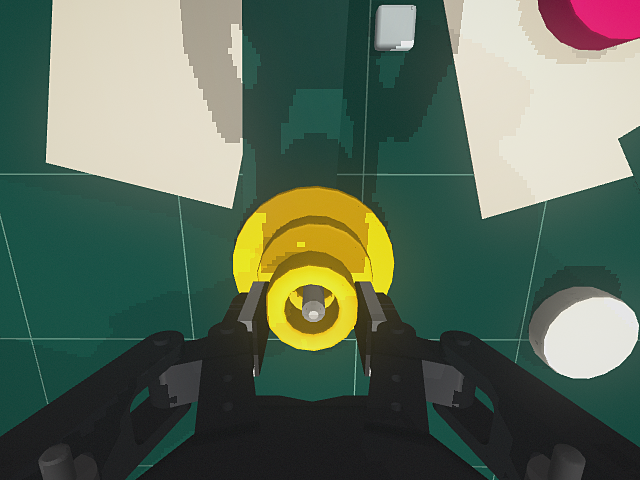

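Call:
arm_command --plan '[{"slide":[0.03,0.005,0],"twist":[0,0,0],"claw":0},{"slide":[0.055,0.005,0],"twist":[0,0,0],"claw":0},{"slide":[0.055,0.005,0],"twist":[0,0,0],"claw":0.3},{"slide":[0.055,0.005,0],"twist":[0,0,0],"claw":0.6},{"slide":[0.055,0.005,0],"twist":[0,0,0],"claw":1}]'

```text
t: 12.72
tcp_pos: [0.5348, -0.2524, 0.0628]
ee_rot: [0.5, 0.5, 0.5, -0.5]
force: [-0.2, -0.1, 0.1]
width: 0.796
```

Call:
arm_command --plan '[{"slide":[0,0,0],"twist":[0,0,0],"claw":1},{"slide":[-0.1,0,0],"twist":[0,0,0],"claw":1},{"slide":[-0.35,0,0],"twist":[0,0,0],"claw":1},{"slide":[-0.6,0.2,-0.1],"twist":[0,0,0],"claw":1},{"slide":[-0.6,0.5,-0.3],"twist":[0,0,0],"claw":1}]'

```text
t: 13.35
tcp_pos: [0.6112, -0.2098, 0.1578]
ee_rot: [0.501, 0.502, 0.497, -0.5]
force: [0.9, 0.1, -0.1]
width: 0.999
```

```bash
python3 go.py .668 -.1113 .11;python3 look.py w12;python3 go.py .668 -.1113 .11
```

```text
t 13.35 tcp [ 0.6112 -0.2098  0.1578] w 0.999 slide [ 0.32   0.374 -0.658] twist [-0.18  0.11 -0.39] [-0.002  0.001 -0.004] F [ 0.9  0.1 -0.1]
cam [ 0.611 -0.14   0.277]
m [389.1  92.3] 6779.0 [346  45  88  95] ('62', [0.6667, -0.1111], 0.96) ('58', [0.6667, -0.111], 1.09)
y [217.4 274.4] 8433.5 [164 224 108 101] ('foot', [0.5334, -0.2518], 0.95) ('62', [0.5356, -0.2478], 1.68)
 t 13.4 tcp [ 0.6173 -0.2005  0.1552] w 0.997 slide [ 0.305  0.34  -0.592] twist [ 0.41 -0.11 -0.41] [ 0.005 -0.001 -0.005] F [ 2.   8.  -1.1]
```

View pics/w12.png

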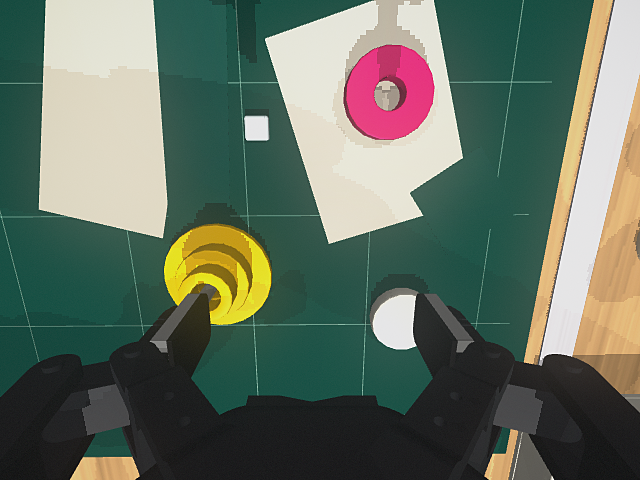

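Call:
arm_command --plan '[{"slide":[0,0.15,-0.2],"twist":[0,0,0],"claw":1},{"slide":[0.1,0.3,-0.45],"twist":[0,0,0],"claw":1},{"slide":[0.25,0.37,-0.62],"twist":[0,0,0],"claw":1},{"slide":[0.35,0.37,-0.63],"twist":[0,0,0],"claw":1},{"slide":[0.35,0.37,-0.63],"twist":[0,0,0],"claw":1}]'

```text
t: 14.02
tcp_pos: [0.6632, -0.1138, 0.0983]
ee_rot: [-0.499, -0.499, -0.501, 0.501]
force: [0.1, -0.8, 0.3]
width: 0.998
```

```bash
python3 go.py .667 -.1112 .027;python3 look.py w13;python3 go.py .667 -.1112 .027
```

```text
t 14.03 tcp [ 0.6632 -0.1138  0.0983] w 0.998 slide [ 0.475  0.027 -0.018] twist [-0.01  0.05  0.18] [-0.     0.001  0.002] F [ 0.1 -0.8  0.3]
cam [ 0.664 -0.045  0.218]
m [317.9 250.6] 7801.5 [268 203 101  96] ('58', [0.667, -0.1115], 1.05) ('62', [0.667, -0.1115], 0.93)
y [108.5 457.7] 2354.5 [ 79 428  61  52] ('38', [0.5092, -0.2775], 0.8) ('40', [0.5092, -0.2775], 0.74)
 t 14.07 tcp [ 0.6638 -0.1145  0.0995] w 1.0 slide [ 0.483  0.022 -0.023] twist [-0.07  0.06  0.09] [-0.001  0.001  0.001] F [-0.2 -0.  -0.2]
```

View pics/w13.png

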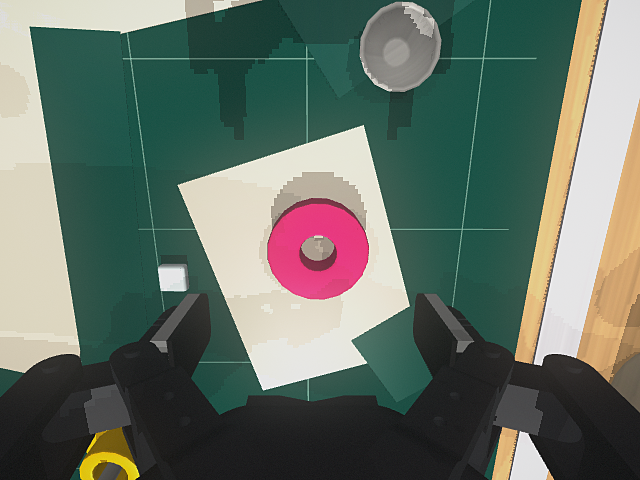

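Call:
arm_command --plan '[{"slide":[0.15,0.022,-0.022],"twist":[0,0,0],"claw":1},{"slide":[0.35,0.022,-0.022],"twist":[0,0,0],"claw":1},{"slide":[0.45,0.022,-0.022],"twist":[0,0,0],"claw":1},{"slide":[0.48,0.022,-0.022],"twist":[0,0,0],"claw":1},{"slide":[0.48,0.022,-0.022],"twist":[0,0,0],"claw":0.8}]'

```text
t: 14.7
tcp_pos: [0.6685, -0.1098, 0.0283]
ee_rot: [0.5, 0.5, 0.5, -0.5]
force: [-0.0, 0.3, 0.2]
width: 0.819
```

Call:
arm_command --plan '[{"slide":[0,0,0],"twist":[0,0,0],"claw":0.5},{"slide":[0,0,0],"twist":[0,0,0],"claw":0},{"slide":[0,0,0],"twist":[0,0,0],"claw":0},{"slide":[0,0,0],"twist":[0,0,0],"claw":0},{"slide":[0,0,0],"twist":[0,0,0],"claw":0}]'

```text
t: 15.32
tcp_pos: [0.6685, -0.1099, 0.0296]
ee_rot: [0.5, 0.5, 0.5, -0.5]
force: [-4.1, 0.4, 6.4]
width: 0.692
```

```bash
python3 go.py .534 .28 .13
```

```text
t 15.32 tcp [ 0.6685 -0.1099  0.0296] w 0.692 slide [-0.67  -0.894 -2.6  ] twist [ 0.04  0.   -0.06] [ 0.     0.    -0.001] F [-4.1  0.4  6.4]
```

Call:
arm_command --plan '[{"slide":[-0.15,0,0],"twist":[0,0,0],"claw":0},{"slide":[-0.4,-0.05,-0.1],"twist":[0,0,0],"claw":0},{"slide":[-0.65,-0.2,-0.35],"twist":[0,0,0],"claw":0},{"slide":[-0.7,-0.35,-0.65],"twist":[0,0,0],"claw":0},{"slide":[-0.7,-0.5,-0.95],"twist":[0,0,0],"claw":0}]'

```text
t: 15.95
tcp_pos: [0.5933, 0.0342, 0.1356]
ee_rot: [0.501, 0.501, 0.5, -0.499]
force: [-0.3, 1.3, -4.3]
width: 0.69
```

Call:
arm_command --plan '[{"slide":[0,-0.1,-0.25],"twist":[0,0,0],"claw":0},{"slide":[0,-0.2,-0.5],"twist":[0,0,0],"claw":0},{"slide":[0,-0.3,-0.75],"twist":[0,0,0],"claw":0},{"slide":[0,-0.4,-0.95],"twist":[0,0,0],"claw":0},{"slide":[0,-0.43,-1],"twist":[0,0,0],"claw":0}]'

```text
t: 16.58
tcp_pos: [0.5276, 0.1856, 0.1342]
ee_rot: [0.501, 0.5, 0.501, -0.498]
force: [1.3, 0.0, -4.0]
width: 0.689
```

```bash
python3 go.py .528 .282 .13; python3 look.py w14; python3 go.py .528 .282 .13
```

```text
t 16.57 tcp [0.5276 0.1856 0.1342] w 0.689 slide [ 0.029  0.005 -0.642] twist [ 0.24 -0.1  -0.04] [ 0.003 -0.001 -0.   ] F [ 1.3  0.  -4. ]
cam [0.528 0.254 0.254]
m [313.1  92.8] 15589.0 [246  21 135 145] ('foot', [0.5285, 0.2814], 0.98) ('62', [0.5285, 0.2812], 1.87)
m [296.4 305.4] 20251.0 [190 233 194 145] ('foot', [0.5162, 0.127], 2.07) ('62', [0.5166, 0.1319], 3.61)
m [490.4 318.9] 2047.5 [460 292  58  51] ('38', [0.6669, 0.1207], 0.79) ('40', [0.6669, 0.1207], 0.73)
 t 16.62 tcp [0.5277 0.1853 0.134 ] w 0.691 slide [ 0.028  0.004 -0.645] twist [ 0.21 -0.09 -0.03] [ 0.002 -0.001 -0.   ] F [-0.7  1.2 -4.4]
```

View pics/w14.png

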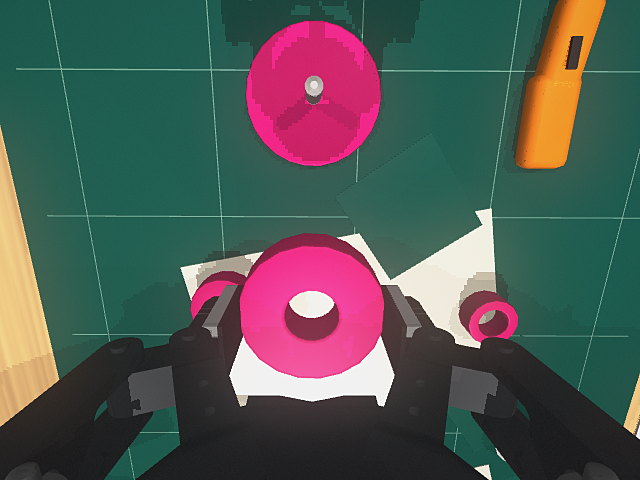

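Call:
arm_command --plan '[{"slide":[0,0.006,-0.2],"twist":[0,0,0],"claw":0},{"slide":[0,0.006,-0.42],"twist":[0,0,0],"claw":0},{"slide":[0,0.006,-0.6],"twist":[0,0,0],"claw":0},{"slide":[0,0.006,-0.641],"twist":[0,0,0],"claw":0},{"slide":[0.1,0.006,-0.641],"twist":[0,0,0],"claw":0}]'

```text
t: 17.25
tcp_pos: [0.5304, 0.2789, 0.1184]
ee_rot: [0.5, 0.501, 0.5, -0.499]
force: [0.3, -0.4, -4.6]
width: 0.695
```

```bash
python3 go.py .5285 .2815 .039; python3 look.py w15; python3 go.py .5285 .2815 .039
```

```text
t 17.25 tcp [0.5304 0.2789 0.1184] w 0.695 slide [ 0.529 -0.014 -0.017] twist [ 0.03 -0.04 -0.12] [ 0.    -0.    -0.001] F [ 0.3 -0.4 -4.6]
cam [0.53  0.348 0.238]
m [310.7 277.5] 25441.0 [235 173 157 205] ('foot', [0.5302, 0.2504], 2.14) ('62', [0.5302, 0.2548], 3.8)
m [241.4 395.5] 210.5 [233 386  18  20] ('38', [0.4762, 0.1556], 0.08) ('40', [0.4762, 0.1556], 0.08)
m [470.9 434.1] 1423.0 [450 408  48  49] ('38', [0.6598, 0.1179], 0.58) ('40', [0.6598, 0.1179], 0.53)
 t 17.3 tcp [0.5289 0.2775 0.1154] w 0.696 slide [ 0.509 -0.002 -0.028] twist [-0.01  0.11  0.08] [-0.     0.001  0.001] F [-1.6  0.  -6.3]
```

View pics/w15.png

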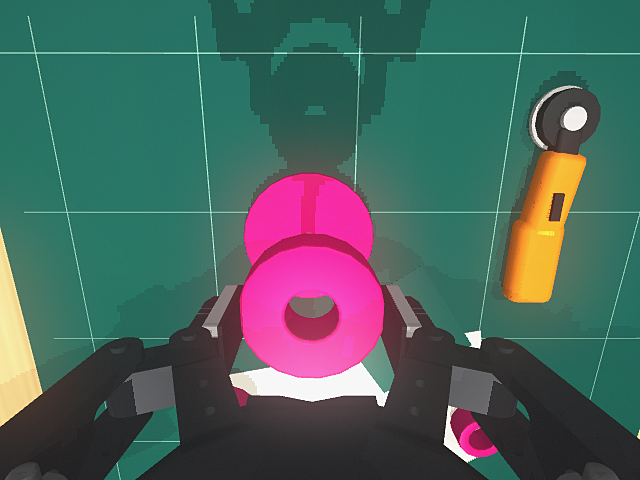

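Call:
arm_command --plan '[{"slide":[0,-0.006,-0.022],"twist":[0,0,0],"claw":0},{"slide":[0.1,-0.006,-0.022],"twist":[0,0,0],"claw":0},{"slide":[0.22,-0.006,-0.022],"twist":[0,0,0],"claw":0},{"slide":[0.34,-0.006,-0.022],"twist":[0,0,0],"claw":0},{"slide":[0.43,-0.006,-0.022],"twist":[0,0,0],"claw":0}]'

```text
t: 17.92
tcp_pos: [0.5279, 0.282, 0.0515]
ee_rot: [-0.5, -0.499, -0.5, 0.5]
force: [-0.2, -0.6, -3.1]
width: 0.691
```

```bash
python3 go.py .5285 .2815 .039; python3 look.py w16; python3 go.py .5285 .2815 .039
```

```text
t 17.93 tcp [0.5279 0.282  0.0515] w 0.691 slide [0.084 0.004 0.003] twist [0.05 0.06 0.07] [0.001 0.001 0.001] F [-0.2 -0.6 -3.1]
cam [0.528 0.351 0.171]
m [314.2 288.2] 28215.0 [225 192 179 187] ('foot', [0.5293, 0.2746], 1.23) ('62', [0.5293, 0.2801], 2.1)
m [311.8 310.7] 3088.0 [282 274  61  68] ('38', [0.5281, 0.2679], 0.57) ('40', [0.5281, 0.2679], 0.52)
y [626.3 317.8] 2505.0 [605 255  35 108] ('38', [0.6872, 0.2634], 0.36) ('40', [0.6872, 0.2634], 0.33)
 t 17.98 tcp [0.5271 0.2817 0.0501] w 0.696 slide [0.074 0.01  0.001] twist [0.06 0.13 0.15] [0.001 0.001 0.002] F [-1.1 -0.9 -6.2]
```

View pics/w16.png

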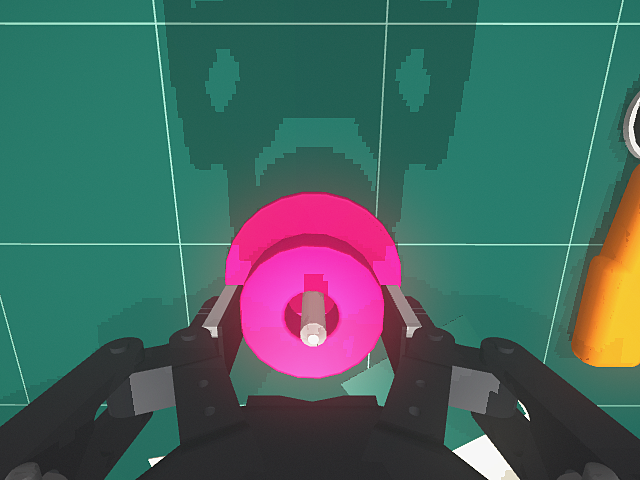

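Centred on the post. Lower ~11 mm, release, rise.

Call:
arm_command --plan '[{"slide":[0.04,0.005,0],"twist":[0,0,0],"claw":0},{"slide":[0.075,0.005,0],"twist":[0,0,0],"claw":0},{"slide":[0.075,0.005,0],"twist":[0,0,0],"claw":0},{"slide":[0.075,0.005,0],"twist":[0,0,0],"claw":0.5},{"slide":[0.075,0.005,0],"twist":[0,0,0],"claw":1}]'

```text
t: 18.6
tcp_pos: [0.5297, 0.2827, 0.0429]
ee_rot: [0.5, 0.5, 0.5, -0.499]
force: [0.2, -0.5, -0.3]
width: 0.878
```

Call:
arm_command --plan '[{"slide":[0,0,0],"twist":[0,0,0],"claw":1},{"slide":[-0.15,0,0],"twist":[0,0,0],"claw":1},{"slide":[-0.4,0,0],"twist":[0,0,0],"claw":1},{"slide":[-0.6,0,0.05],"twist":[0,0,0],"claw":1},{"slide":[-0.6,-0.1,0.15],"twist":[0,0,0],"claw":1}]'

```text
t: 19.23
tcp_pos: [0.5163, 0.2607, 0.1352]
ee_rot: [0.501, 0.502, 0.5, -0.498]
force: [-0.0, -0.1, -0.5]
width: 1.002
```

```bash
python3 go.py .462 .1314 .11; python3 look.py w17; python3 go.py .462 .1314 .11
```

```text
t 19.23 tcp [0.5163 0.2607 0.1352] w 1.002 slide [ 0.164 -0.363  0.862] twist [ 0.05 -0.18 -0.28] [ 0.001 -0.002 -0.003] F [-0.  -0.1 -0.5]
cam [0.516 0.329 0.255]
m [327.3 205.3] 11958.0 [266 145 123 122] ('foot', [0.5284, 0.282], 0.99) ('62', [0.5279, 0.285], 1.85)
m [242.3 382.5] 2623.5 [213 355  62  57] ('40', [0.46, 0.1365], 1.1) ('38', [0.46, 0.1365], 1.2)
 t 19.27 tcp [0.5137 0.2578 0.1337] w 0.997 slide [ 0.156 -0.344  0.843] twist [-0.05 -0.06 -0.07] [-0.001 -0.001 -0.001] F [-0.7 -2.5 -0.9]
```

View pics/w17.png

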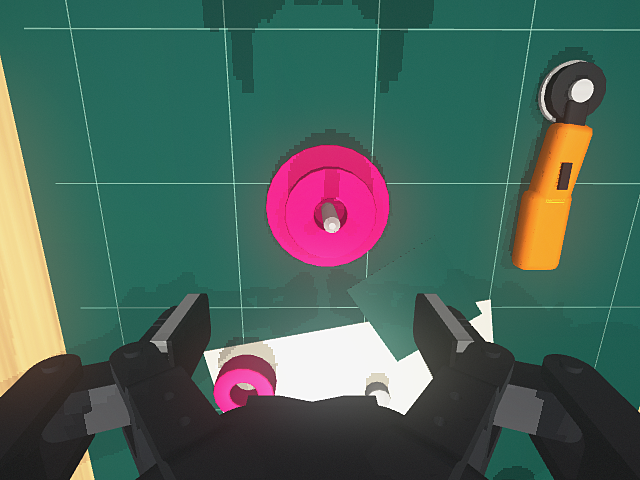

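Call:
arm_command --plan '[{"slide":[0,-0.1,0.2],"twist":[0,0,0],"claw":1},{"slide":[0,-0.25,0.45],"twist":[0,0,0],"claw":1},{"slide":[0.1,-0.35,0.7],"twist":[0,0,0],"claw":1},{"slide":[0.2,-0.35,0.855],"twist":[0,0,0],"claw":1},{"slide":[0.23,-0.35,0.855],"twist":[0,0,0],"claw":0.9}]'

```text
t: 19.9
tcp_pos: [0.4615, 0.13, 0.0973]
ee_rot: [-0.499, -0.5, -0.5, 0.501]
force: [0.4, 0.5, 0.5]
width: 0.897
```

```bash
python3 go.py .462 .1314 .0275; python3 look.py w18; python3 go.py .462 .1314 .0275
```

```text
t 19.9 tcp [0.4615 0.13   0.0973] w 0.897 slide [ 0.465  0.003 -0.009] twist [-0.12 -0.    0.03] [-0.001 -0.     0.   ] F [0.4 0.5 0.5]
cam [0.462 0.199 0.217]
m [434.1  28.3] 8461.0 [355   0 166  69] ('50', [0.5248, 0.2525], 0.86) ('40', [0.525, 0.253], 1.29)
m [311.9 251.7] 5430.0 [271 210  83  83] ('50', [0.4619, 0.1321], 0.96) ('58', [0.4619, 0.132], 0.73)
m [620.1 265. ] 2339.0 [593 234  47  65] ('38', [0.6546, 0.1223], 0.52) ('40', [0.6546, 0.1223], 0.47)
 t 19.95 tcp [0.4617 0.1314 0.0972] w 0.901 slide [0.464 0.002 0.   ] twist [-0.03 -0.01  0.02] [-0. -0.  0.] F [-0.9  0.1 -0.1]
```

View pics/w18.png

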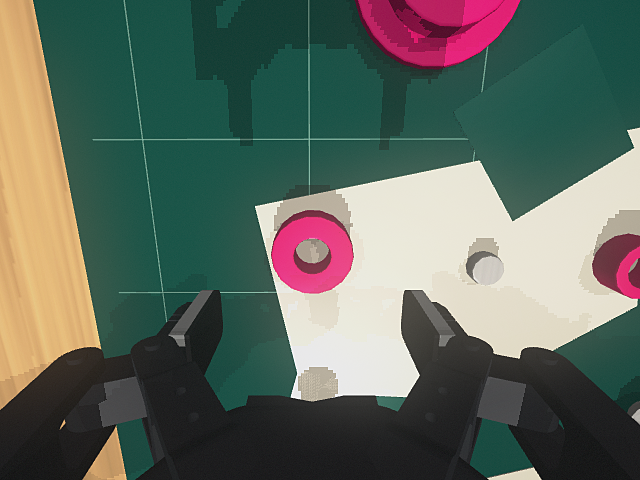

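Call:
arm_command --plan '[{"slide":[0.15,0.002,-0.003],"twist":[0,0,0],"claw":0.9},{"slide":[0.33,0.002,-0.003],"twist":[0,0,0],"claw":0.9},{"slide":[0.44,0.002,-0.003],"twist":[0,0,0],"claw":0.9},{"slide":[0.46,0.002,-0.003],"twist":[0,0,0],"claw":0.9},{"slide":[0.46,0.002,-0.003],"twist":[0,0,0],"claw":0.7}]'

```text
t: 20.58
tcp_pos: [0.4625, 0.1324, 0.0291]
ee_rot: [0.5, 0.5, 0.5, -0.5]
force: [-1.1, 0.1, 0.5]
width: 0.708
```

Call:
arm_command --plan '[{"slide":[0,0,0],"twist":[0,0,0],"claw":0.4},{"slide":[0,0,0],"twist":[0,0,0],"claw":0},{"slide":[0,0,0],"twist":[0,0,0],"claw":0},{"slide":[0,0,0],"twist":[0,0,0],"claw":0},{"slide":[0,0,0],"twist":[0,0,0],"claw":0}]'

```text
t: 21.2
tcp_pos: [0.4625, 0.1324, 0.0299]
ee_rot: [0.5, 0.5, 0.5, -0.499]
force: [-2.9, -0.9, 9.2]
width: 0.555
```

```bash
python3 go.py .5285 .282 .14; python3 held.py w19 m .025 .0165
```

```text
t 21.2 tcp [0.4625 0.1324 0.0299] w 0.555 slide [-0.732  0.441 -0.998] twist [ 0.06 -0.07 -0.04] [ 0.001 -0.001 -0.   ] F [-2.9 -0.9  9.2]
[311.2 305.9] 0.94 ring-tcp mm [0.1 0.1] w 0.5569218823719309
```

Call:
arm_command --plan '[{"slide":[-0.15,0,0],"twist":[0,0,0],"claw":0},{"slide":[-0.4,0.02,0],"twist":[0,0,0],"claw":0},{"slide":[-0.65,0.15,-0.2],"twist":[0,0,0],"claw":0},{"slide":[-0.73,0.3,-0.5],"twist":[0,0,0],"claw":0},{"slide":[-0.73,0.43,-0.75],"twist":[0,0,0],"claw":0}]'

```text
t: 21.88
tcp_pos: [0.5277, 0.247, 0.1404]
ee_rot: [0.5, 0.501, 0.5, -0.498]
force: [0.1, -0.4, -2.1]
width: 0.554
```

```bash
python3 go.py .5285 .282 .13
```

```text
t 21.88 tcp [0.5277 0.247  0.1404] w 0.554 slide [ 0.07   0.005 -0.233] twist [ 0.08 -0.16 -0.15] [ 0.001 -0.002 -0.002] F [ 0.1 -0.4 -2.1]
```

Call:
arm_command --plan '[{"slide":[0,0.004,-0.12],"twist":[0,0,0],"claw":0},{"slide":[0.03,0.004,-0.23],"twist":[0,0,0],"claw":0},{"slide":[0.07,0.004,-0.235],"twist":[0,0,0],"claw":0},{"slide":[0.07,0.004,-0.235],"twist":[0,0,0],"claw":0},{"slide":[0.07,0.004,-0.235],"twist":[0,0,0],"claw":0}]'

```text
t: 22.5
tcp_pos: [0.5271, 0.2786, 0.1277]
ee_rot: [-0.5, -0.5, -0.5, 0.5]
force: [0.3, 0.2, -2.8]
width: 0.556
```

```bash
python3 go.py .5285 .282 .06; python3 look.py w20; python3 go.py .5285 .282 .06
```

```text
t 22.5 tcp [0.5271 0.2786 0.1277] w 0.556 slide [ 0.451  0.009 -0.022] twist [-0.04  0.02  0.01] [-0.  0.  0.] F [ 0.3  0.2 -2.8]
cam [0.528 0.348 0.247]
m [312.5 267.1] 20729.5 [251 171 125 194] ('foot', [0.5279, 0.2545], 1.85) ('62', [0.5279, 0.2586], 3.31)
m [463.4 431.5] 351.5 [451 411  29  36] ('38', [0.6549, 0.1106], 0.15) ('40', [0.6548, 0.1106], 0.14)
 t 22.55 tcp [0.5272 0.2789 0.1278] w 0.557 slide [ 0.452  0.009 -0.021] twist [-0.02 -0.   -0.01] [-0. -0. -0.] F [ 0.5  0.6 -2.9]
```

View pics/w20.png

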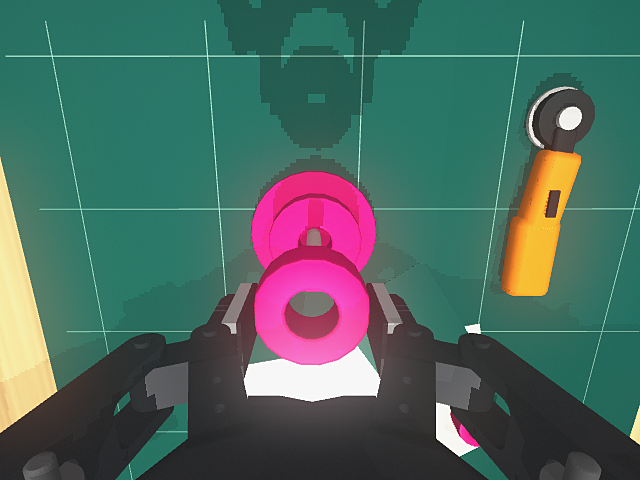

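Call:
arm_command --plan '[{"slide":[0,0.009,-0.02],"twist":[0,0,0],"claw":0},{"slide":[0.1,0.009,-0.02],"twist":[0,0,0],"claw":0},{"slide":[0.22,0.009,-0.02],"twist":[0,0,0],"claw":0},{"slide":[0.33,0.009,-0.02],"twist":[0,0,0],"claw":0},{"slide":[0.38,0.009,-0.02],"twist":[0,0,0],"claw":0}]'

```text
t: 23.18
tcp_pos: [0.5276, 0.2823, 0.0687]
ee_rot: [-0.5, -0.499, -0.5, 0.501]
force: [-0.1, 0.8, -2.9]
width: 0.556
```

```bash
python3 go.py .5285 .282 .06; python3 look.py w21; python3 go.py .5285 .282 .06
```

```text
t 23.18 tcp [0.5276 0.2823 0.0687] w 0.556 slide [0.058 0.006 0.002] twist [0.04 0.1  0.11] [0.    0.001 0.001] F [-0.1  0.8 -2.9]
cam [0.528 0.352 0.188]
m [314.9 276.9] 23279.0 [234 188 160 178] ('foot', [0.5295, 0.2742], 1.2) ('62', [0.5294, 0.2792], 2.09)
m [311.4 316.4] 2509.0 [282 291  60  52] ('38', [0.5276, 0.2554], 0.57) ('40', [0.5276, 0.2554], 0.52)
m [494.6 473.2] 260.0 [483 464  26  16] ('38', [0.6476, 0.1404], 0.07) ('40', [0.6476, 0.1404], 0.06)
y [611.9 272.1] 5152.5 [577 172  63 172] ('38', [0.6894, 0.2818], 0.85) ('40', [0.6894, 0.2818], 0.79)
 t 23.23 tcp [0.5275 0.2822 0.0684] w 0.563 slide [0.056 0.007 0.001] twist [0.05 0.11 0.12] [0.001 0.001 0.001] F [ 0.1 -0.1 -2.8]
```

View pics/w21.png

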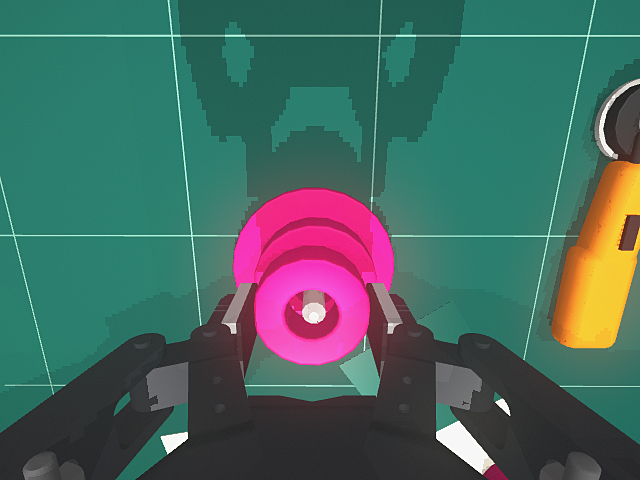

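Call:
arm_command --plan '[{"slide":[0.03,0.005,0],"twist":[0,0,0],"claw":0},{"slide":[0.06,0.005,0],"twist":[0,0,0],"claw":0},{"slide":[0.06,0.005,0],"twist":[0,0,0],"claw":0},{"slide":[0.06,0.005,0],"twist":[0,0,0],"claw":0.5},{"slide":[0.06,0.005,0],"twist":[0,0,0],"claw":1}]'

```text
t: 23.85
tcp_pos: [0.5295, 0.2831, 0.0621]
ee_rot: [0.5, 0.5, 0.5, -0.499]
force: [0.1, 0.0, 0.0]
width: 0.752
```

Call:
arm_command --plan '[{"slide":[0,0,0],"twist":[0,0,0],"claw":1},{"slide":[-0.15,0,0],"twist":[0,0,0],"claw":1},{"slide":[-0.4,0,0],"twist":[0,0,0],"claw":1},{"slide":[-0.55,0.1,0.15],"twist":[0,0,0],"claw":1},{"slide":[-0.55,0.3,0.35],"twist":[0,0,0],"claw":1}]'

```text
t: 24.48
tcp_pos: [0.5751, 0.2319, 0.1468]
ee_rot: [0.501, 0.501, 0.501, -0.497]
force: [0.7, 0.8, -0.2]
width: 1.002
```

```bash
python3 look.py w22; python3 go.py .6665 .1214 .11
```

```text
cam [0.575 0.3   0.267]
m [247.4 163.4] 12065.0 [187 102 122 124] ('foot', [0.5288, 0.2818], 0.99) ('62', [0.5306, 0.2835], 1.86)
m [413.4 366. ] 985.0 [397 341  36  43] ('38', [0.663, 0.1151], 0.48) ('40', [0.663, 0.1151], 0.44)
 t 24.52 tcp [0.5789 0.2248 0.1462] w 1.001 slide [0.244 0.585 0.687] twist [-0.18  0.04 -0.29] [-0.002  0.    -0.003] F [ 1.  -5.1  0.2]
```

View pics/w22.png

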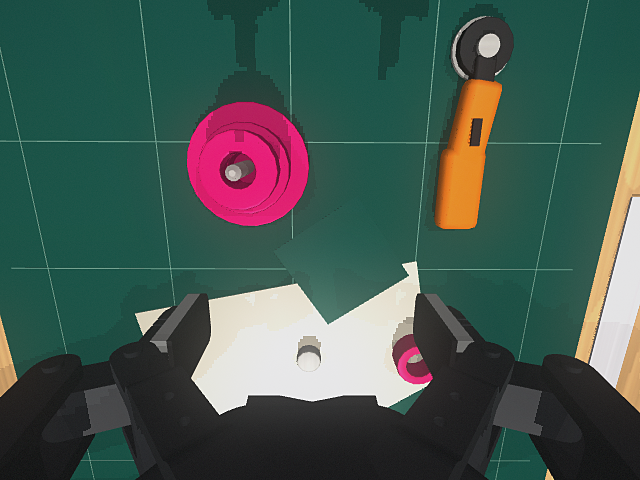

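Call:
arm_command --plan '[{"slide":[0,0.15,0.2],"twist":[0,0,0],"claw":1},{"slide":[0,0.4,0.45],"twist":[0,0,0],"claw":1},{"slide":[0.1,0.58,0.68],"twist":[0,0,0],"claw":0.85},{"slide":[0.25,0.59,0.7],"twist":[0,0,0],"claw":0.85},{"slide":[0.3,0.59,0.7],"twist":[0,0,0],"claw":0.85}]'

```text
t: 25.15
tcp_pos: [0.6617, 0.1256, 0.0972]
ee_rot: [-0.5, -0.499, -0.501, 0.501]
force: [-0.2, 0.9, -0.2]
width: 0.849
```

```bash
python3 look.py w23; python3 go.py .6665 .1214 .0275
```

```text
cam [0.662 0.195 0.217]
m [69.7 25.4] 6964.5 [  0   0 143  61] ('38', [0.5362, 0.2505], 1.03) ('40', [0.5363, 0.2504], 0.94)
m [318.6 261.7] 3014.0 [288 229  61  64] ('38', [0.666, 0.121], 0.89) ('40', [0.666, 0.121], 0.81)
 t 25.2 tcp [0.6612 0.1266 0.0969] w 0.852 slide [0.463 0.036 0.034] twist [0.1  0.01 0.18] [0.001 0.    0.002] F [-0.7  0.5 -1.3]
```

View pics/w23.png

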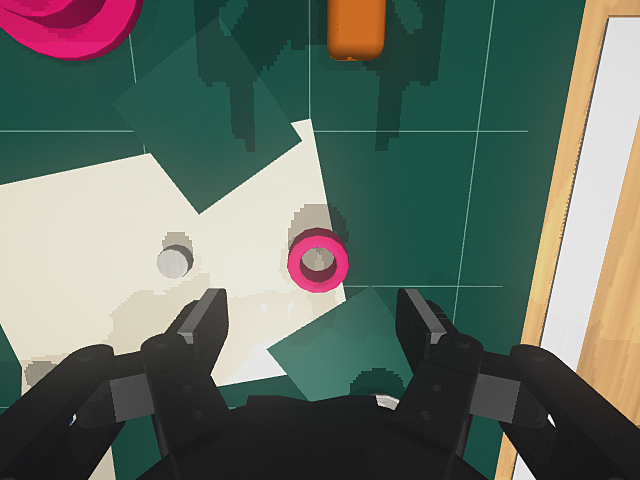

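Call:
arm_command --plan '[{"slide":[0.15,0.033,0.035],"twist":[0,0,0],"claw":0.85},{"slide":[0.33,0.033,0.035],"twist":[0,0,0],"claw":0.85},{"slide":[0.44,0.033,0.035],"twist":[0,0,0],"claw":0.85},{"slide":[0.46,0.033,0.035],"twist":[0,0,0],"claw":0.85},{"slide":[0.46,0.033,0.035],"twist":[0,0,0],"claw":0.6}]'

```text
t: 25.82
tcp_pos: [0.668, 0.1204, 0.0305]
ee_rot: [0.5, 0.5, 0.5, -0.5]
force: [0.3, -0.2, 1.3]
width: 0.659
```

Call:
arm_command --plan '[{"slide":[0,0,0],"twist":[0,0,0],"claw":0.3},{"slide":[0,0,0],"twist":[0,0,0],"claw":0},{"slide":[0,0,0],"twist":[0,0,0],"claw":0},{"slide":[0,0,0],"twist":[0,0,0],"claw":0},{"slide":[0,0,0],"twist":[0,0,0],"claw":0}]'

```text
t: 26.45
tcp_pos: [0.6683, 0.1204, 0.0317]
ee_rot: [0.5, 0.5, 0.5, -0.499]
force: [-2.6, -0.1, 5.9]
width: 0.419
```

```bash
python3 go.py .5285 .282 .15; python3 held.py w24 m .019 .0165
```

```text
t 26.45 tcp [0.6683 0.1204 0.0317] w 0.419 slide [-0.789 -0.93  -1.079] twist [ 0.05 -0.04 -0.08] [ 0.001 -0.    -0.001] F [-2.6 -0.1  5.9]
[311.5 299.8] 0.9 ring-tcp mm [0.3 3. ] w 0.4201225934407814
```

Call:
arm_command --plan '[{"slide":[-0.15,0,0],"twist":[0,0,0],"claw":0},{"slide":[-0.4,-0.1,-0.1],"twist":[0,0,0],"claw":0},{"slide":[-0.65,-0.35,-0.35],"twist":[0,0,0],"claw":0},{"slide":[-0.77,-0.65,-0.6],"twist":[0,0,0],"claw":0},{"slide":[-0.77,-0.91,-0.85],"twist":[0,0,0],"claw":0}]'

```text
t: 27.12
tcp_pos: [0.531, 0.249, 0.1492]
ee_rot: [0.5, 0.502, 0.5, -0.498]
force: [1.1, 0.5, -1.6]
width: 0.416
```

```bash
python3 go.py .5285 .280 .14
```

```text
t 27.12 tcp [0.531  0.249  0.1492] w 0.416 slide [ 0.062 -0.017 -0.206] twist [ 0.01 -0.19 -0.22] [ 0.    -0.002 -0.002] F [ 1.1  0.5 -1.6]
```

Call:
arm_command --plan '[{"slide":[0,-0.015,-0.1],"twist":[0,0,0],"claw":0},{"slide":[0.03,-0.015,-0.2],"twist":[0,0,0],"claw":0},{"slide":[0.06,-0.015,-0.206],"twist":[0,0,0],"claw":0},{"slide":[0.06,-0.015,-0.206],"twist":[0,0,0],"claw":0},{"slide":[0.06,-0.015,-0.206],"twist":[0,0,0],"claw":0}]'

```text
t: 27.75
tcp_pos: [0.5295, 0.2771, 0.1364]
ee_rot: [-0.5, -0.5, -0.499, 0.501]
force: [-0.4, -0.2, -0.8]
width: 0.412
```

```bash
python3 look.py w25; python3 go.py .5285 .280 .081
```

```text
cam [0.53  0.346 0.256]
m [310.4 253. ] 17032.5 [250 168 121 178] ('foot', [0.5287, 0.261], 1.58) ('62', [0.5288, 0.2648], 2.87)
 t 27.8 tcp [0.5294 0.2774 0.1366] w 0.422 slide [ 0.37  -0.006 -0.018] twist [-0.05  0.03  0.  ] [-0.001  0.     0.   ] F [-1.2  1.2 -0.9]
```

View pics/w25.png

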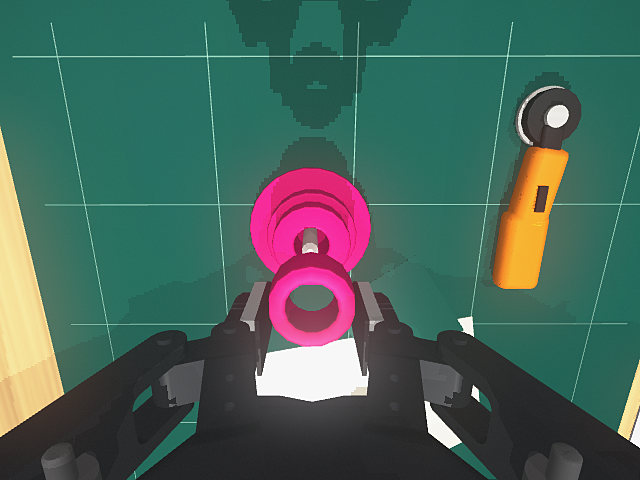

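Call:
arm_command --plan '[{"slide":[0,-0.006,-0.019],"twist":[0,0,0],"claw":0},{"slide":[0.1,-0.006,-0.019],"twist":[0,0,0],"claw":0},{"slide":[0.2,-0.006,-0.019],"twist":[0,0,0],"claw":0},{"slide":[0.26,-0.006,-0.019],"twist":[0,0,0],"claw":0},{"slide":[0.26,-0.006,-0.019],"twist":[0,0,0],"claw":0}]'

```text
t: 28.42
tcp_pos: [0.5274, 0.2809, 0.0964]
ee_rot: [-0.5, -0.499, -0.5, 0.501]
force: [0.9, -0.8, -2.2]
width: 0.42
```

```bash
python3 look.py w26; python3 go.py .5285 .280 .081
```

```text
cam [0.528 0.35  0.216]
m [313.  258.4] 18031.5 [243 179 141 168] ('foot', [0.5283, 0.2743], 1.19) ('62', [0.5283, 0.2786], 2.13)
y [579.4 243.6] 5044.0 [546 164  72 155] ('40', [0.6909, 0.2879], 1.02) ('38', [0.6909, 0.288], 1.11)
 t 28.48 tcp [0.5278 0.2812 0.0972] w 0.415 slide [0.108 0.005 0.008] twist [0.04 0.04 0.03] [0. 0. 0.] F [ 0.6 -0.3 -1. ]
```

View pics/w26.png

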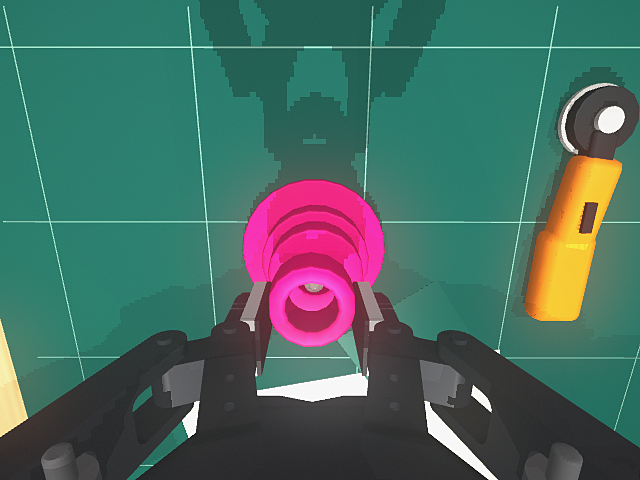

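Run:
```python
from station import *
from h import *
c=calibration("wrist"); p=get_state()["tcp_pos"]
print("post top",proj(c,[.5285,.2815,.063]))
for off in(.0165,.0187):
  for dy in(0,.003):
    q=[p[0],p[1]+dy]
    a=cyl(*q,.019,p[2]-off-.01,p[2]-off+.01); b=cyl(*q,.011,p[2]-off-.01,p[2]-off+.01)
    A=proj(c,a);B=proj(c,b)
    print(off,dy,"outer rows",A[:,1].min().round(),A[:,1].max().round(),"hole top rows",B[72:,1].min().round(),B[72:,1].max().round(),"hole bottom rows",B[:72,1].min().round(),B[:72,1].max().round())
```

```text
post top [[312.57345981 286.18810626]]
0.0165 0 outer rows 255.0 355.0 hole top rows 290.0 339.0 hole bottom rows 272.0 315.0
0.0165 0.003 outer rows 248.0 349.0 hole top rows 283.0 332.0 hole bottom rows 265.0 309.0
0.0187 0 outer rows 253.0 352.0 hole top rows 288.0 336.0 hole bottom rows 270.0 313.0
0.0187 0.003 outer rows 247.0 346.0 hole top rows 281.0 329.0 hole bottom rows 264.0 307.0
```

Call:
arm_command --plan '[{"slide":[0.03,0.005,0.002],"twist":[0,0,0],"claw":0},{"slide":[0.06,0.005,0.002],"twist":[0,0,0],"claw":0},{"slide":[0.09,0.005,0.002],"twist":[0,0,0],"claw":0},{"slide":[0.108,0.005,0.002],"twist":[0,0,0],"claw":0},{"slide":[0.108,0.005,0.002],"twist":[0,0,0],"claw":0}]'

```text
t: 29.1
tcp_pos: [0.5286, 0.281, 0.0812]
ee_rot: [0.5, 0.5, 0.5, -0.5]
force: [-1.2, 0.6, -0.9]
width: 0.417
```

```bash
python3 look.py w27; python3 go.py .5285 .280 .0797
```

```text
cam [0.529 0.35  0.201]
m [310.7 260.6] 18649.5 [238 182 149 165] ('foot', [0.5282, 0.2784], 1.06) ('62', [0.5283, 0.2829], 1.88)
y [597.2 250.9] 6057.5 [559 166  81 168] ('40', [0.6909, 0.2884], 1.04) ('38', [0.691, 0.2884], 1.13)
 t 29.15 tcp [0.5287 0.281  0.0814] w 0.416 slide [ 0.011 -0.001  0.007] twist [0.05 0.01 0.  ] [0.001 0.    0.   ] F [-0.4  0.1 -0.4]
```

View pics/w27.png

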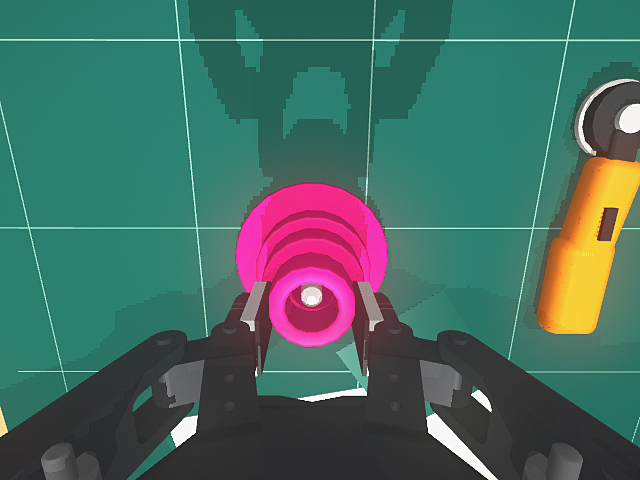

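Call:
arm_command --plan '[{"slide":[0.012,0,0.005],"twist":[0,0,0],"claw":0},{"slide":[0.012,0,0.005],"twist":[0,0,0],"claw":0},{"slide":[0.012,0,0.005],"twist":[0,0,0],"claw":0.3},{"slide":[0.012,0,0.005],"twist":[0,0,0],"claw":0.6},{"slide":[0.012,0,0.005],"twist":[0,0,0],"claw":1}]'

```text
t: 29.78
tcp_pos: [0.5287, 0.2803, 0.0797]
ee_rot: [0.5, 0.5, 0.5, -0.5]
force: [0.4, 0.5, -0.1]
width: 0.795
```

Call:
arm_command --plan '[{"slide":[0,0,0],"twist":[0,0,0],"claw":1},{"slide":[-0.15,0,0],"twist":[0,0,0],"claw":1},{"slide":[-0.4,0,0],"twist":[0,0,0],"claw":1},{"slide":[-0.65,0,0],"twist":[0,0,0],"claw":1},{"slide":[-0.7,-0.1,0.3],"twist":[0,0,0],"claw":1}]'

```text
t: 30.4
tcp_pos: [0.5149, 0.2383, 0.1871]
ee_rot: [0.502, 0.5, 0.501, -0.497]
force: [-0.4, -1.9, -0.4]
width: 1.002
```

```bash
python3 look.py w28; python3 go.py .5285 .280 .2
```

```text
cam [0.514 0.307 0.307]
m [326.7 168.4] 8898.0 [275 116 105 106] ('foot', [0.5284, 0.2819], 0.99) ('62', [0.5278, 0.2838], 1.92)
 t 30.45 tcp [0.5139 0.229  0.1868] w 1.002 slide [-0.088  0.097 -0.341] twist [-0.19  0.03 -0.08] [-0.002  0.    -0.001] F [ 2.5 -6.2 -1.3]
```

View pics/w28.png

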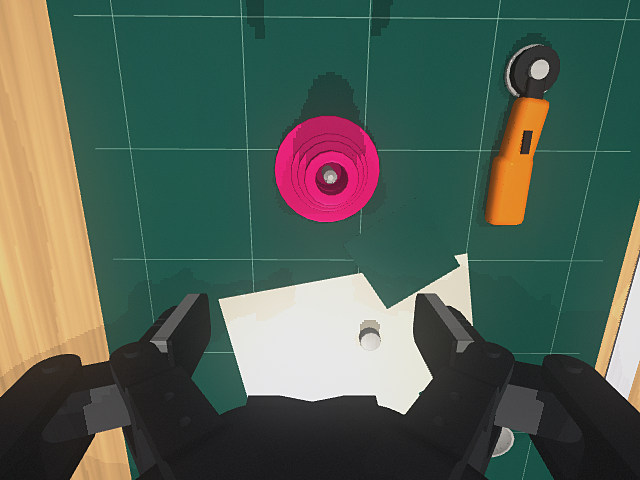

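Magenta stack complete. Move back to clear the fixed cameras' view, then check.

Call:
arm_command --plan '[{"slide":[-0.1,-0.1,0.2],"twist":[0,0,0],"claw":1},{"slide":[-0.2,-0.2,0.5],"twist":[0,0,0],"claw":1},{"slide":[-0.3,-0.25,0.8],"twist":[0,0,0],"claw":1},{"slide":[-0.3,-0.25,1],"twist":[0,0,0],"claw":1},{"slide":[-0.3,-0.25,1],"twist":[0,0,0],"claw":1}]'

```text
t: 31.08
tcp_pos: [0.4764, 0.0828, 0.23]
ee_rot: [0.499, 0.501, 0.499, -0.5]
force: [-0.2, 0.1, -0.4]
width: 0.996
```

Run:
```python
from station import *
import cv2
a=camera("top")[:,:,::-1]; b=camera("scene")[:,:,::-1]
cv2.imwrite("pics/topf.png",cv2.resize(a[110:300,110:450],None,fx=2.3,fy=2.3,interpolation=cv2.INTER_CUBIC)); cv2.imwrite("pics/scenef.png",cv2.resize(b[140:400,200:560],None,fx=2.2,fy=2.2,interpolation=cv2.INTER_CUBIC))
o=cv2.imread("pics/top0.png"); cv2.imwrite("pics/topo.png",cv2.resize(o[110:300,110:450],None,fx=2.3,fy=2.3,interpolation=cv2.INTER_CUBIC))
```

```text
(no output)
```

View pics/topf.png

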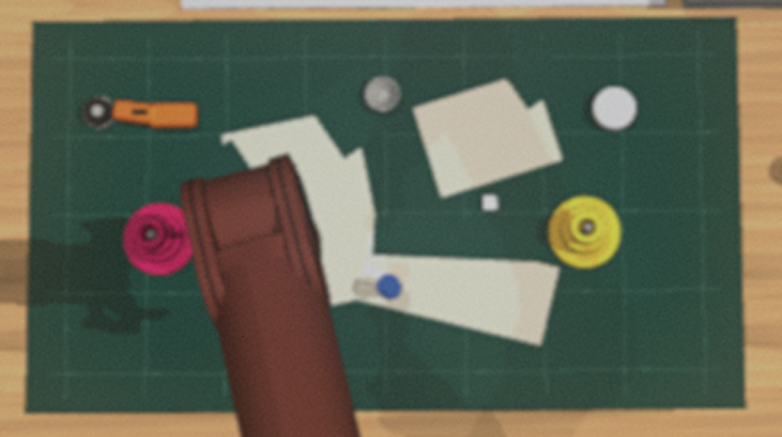

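View pics/topo.png

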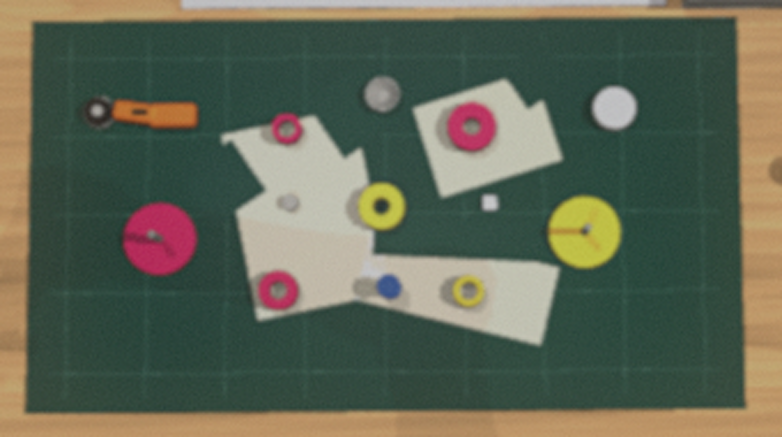

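View pics/scenef.png

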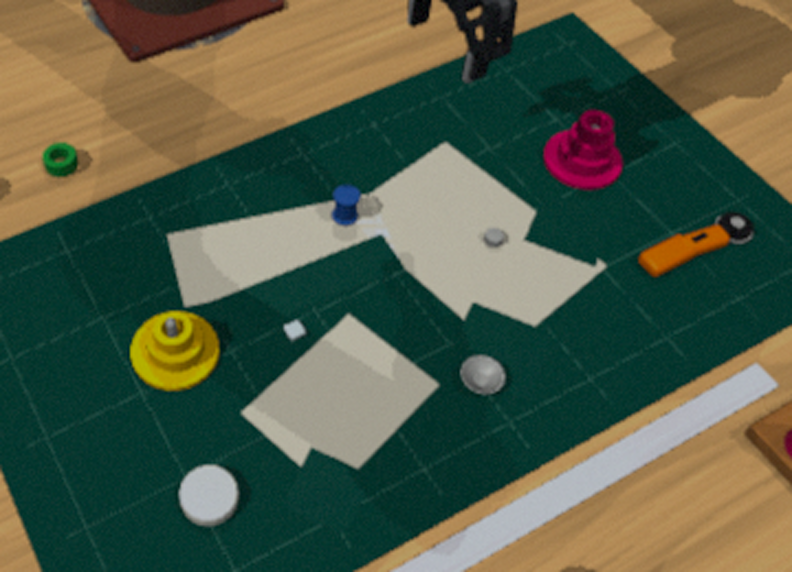

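Both stacks stand flat and in order. The cutter (97–197, 112), dish (382,94) and reel (388,287) are at the same pixels as at the start. The robot touches nothing, so I'm handing in.

```bash
python3 -c "
from station import *
s=get_state();print(s['t'],abs(s['joint_vel']).max());print(job_done())"
```

```text
31.175 0.01706436906586429
the job is handed in; nothing more can be done
None
```

All five weights are on their posts and the job is handed in at about 31 s. The magenta stand holds large, medium, small from the bottom up, and the yellow stand holds large, then small.

- **Stacks:** the last top, scene and wrist pictures show both stacks lying flat and centred on their posts. The scene picture also shows the order is right.
- **Other things:** the rotary cutter, thread reel and pin dish are at the same pixels as in the first top picture. The reel is still upright.
- **Forces:** readings peaked at about 9 N, while the gripper was closing on the medium magenta weight.
- **Hand-in:** the gripper was empty, raised and clear of everything, and the arm was nearly still.

Two readings disagreed slightly, neither enough to matter with 6 mm of play around the post:

- **Camera offset:** the top and scene cameras differed by a steady 2.7 mm in y. I settled this with wrist camera views.
- **Smallest magenta weight:** it sat 2–3 mm off centre in the grip, so I shifted its placing to allow for that.

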